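# Open the worn combination lock on the studio knife box

### The job

The studio's knife box is locked: turn the left dial to 3 and the right dial to 7. The lock is worn, so each dial catches a little before or after its number; turn it slowly around there until you feel it catch and stop turning, and never force it. When both have caught, draw the steel shackle straight up out of the box without wrenching it, set it down inside the white tray before letting go, and leave the other things where they are.

Things in the scene. Friction and masses are not known exactly. Their poses are not given: they have to be found in the camera images.
- lock: Grey steel lock box, 200 (x) by 280 (y) by 90 mm high, fixed. Origin: centre of its underside; z up; front -x, left +y. Dial axes at x = -45, y = +75 (left) and -75 mm (right); shackle at x = -45, y = 0. Inside, a sprung catch (4 N) rides each dial's wheel and drops into its one gap: this stops the dial both ways (play about 0.06 rad) and frees a shackle leg. From there over 0.2 N m on the dial forces the lock.
- pocket (a point): Point on the box's top (z = 90 mm) midway between the two pockets in which the shackle's legs stand; axes as the box's. Each pocket is 15 mm (x) by 20 mm (y), from 11.5 to 31.5 mm either side of this point, 50 mm deep.
- left_plate: Left dial's flat round aluminium scale, 72 mm across, on the box's top, carrying the dial and its wheel. Origin on the dial's axis at the box's top; axes as the box's. Ten black marks 36 degrees apart: 0 is the broad mark on the far side (+x), 1 to 9 count clockwise seen from above (5, a thicker mark, points to the box's front). The dial catches within 0.3 rad before or after its number.
- right_plate: Right dial's scale, the same as the left one.
- left_dial (a joint): Left dial: black knob, a bar 10 mm wide, 40 mm long, 3 to 36 mm above the box's top, on a skirt 40 mm across, 4 mm high. Rad, growing clockwise from above; number n is at 0.6283 n (3 at 1.885). At 0 the bar lies along the box's x; a white line on one half of its top points at the number. Turns from -0.2 to 5.9, friction about 0.06 N m. Starts one to two numbers below 3.
- right_dial (a joint): Right dial, the same as the left one; 7 is at 4.398 rad. Starts one to two numbers above 7.
- left_grip (a point): Point on the left dial's axis in the knob's bar, 26 mm above the box's top: the height to grip. x axis along the bar toward its white line, turns with the dial.
- right_grip (a point): The same point of the right dial.
- shackle: Loose steel U, upside down, 160 g, 87 mm high: round bar 10 mm thick, legs at y = +18 and -18 mm, crossbar along y; feet 12 (x) by 17 (y) by 8 mm reach out to y = 30 mm. Origin midway between the feet's undersides; z up. It stands 50 mm deep in the box with 1.5 mm play; until both dials have caught it lifts only 1 mm, then straight out.
- shackle_bar (a point): Middle of the shackle's crossbar, 82 mm above its origin; 32 mm above the box's top while locked.
- tray: White open tray, 150 mm (x) by 190 mm (y), 32 mm high, walls and floor 4 mm, loose, 0.6 kg. Origin: centre of its underside. Beside the box, on its left or its right.
- jar_a: Bystander: white paint jar, 72 mm across, 85 mm high. Origin: centre of its underside.
- jar_b: Bystander: small glass jar, 44 mm across, 45 mm high. Origin: centre of its underside.
- tin: Bystander: metal tin, 84 mm across, 90 mm high. Origin: centre of its underside.
- oil: Bystander: bottle of oil, 50 mm across, 120 mm high. Origin: centre of its underside.
- tape: Bystander: roll of tape, 68 mm across, 22 mm high, lying on the rear half of the lock box's top. Origin: centre of its underside.
- palette_knife: Bystander: palette knife about 200 mm long lying on the table on the right-hand side. Origin: centre of its underside.
- brush: Bystander: flat brush about 200 mm long lying on the table beyond the box. Origin: centre of its underside.
Not all that is in view belongs to the job. There is more than one size of the shackle; the job needs the smaller.

How it is judged:
On the way, in this order (a step that is already met when the one before it is completed fails the run):
1. both dials stand at their numbers (within 0.45 rad) with the shackle still in the box (value of joint left_dial between 1.435 and 2.335 rad and value of joint right_dial between 3.948 and 4.848 rad and z of shackle in the frame of pocket below -0.04 m), for 0.1 s.
2. the shackle is drawn clear of the box's top (value of joint left_dial between 1.435 and 2.335 rad and value of joint right_dial between 3.948 and 4.848 rad and z of shackle in the frame of pocket above 0.002 m), for 0.1 s.
3. the shackle, still held, rests on the tray's floor (x of shackle in the frame of tray between -0.066 and 0.066 m and y of shackle in the frame of tray between -0.086 and 0.086 m and x of shackle_bar in the frame of tray between -0.075 and 0.075 m and y of shackle_bar in the frame of tray between -0.095 and 0.095 m and z of shackle in the frame of tray between 0 and 0.045 m and contact force between shackle and tray above 0.3 N and contact force between the fingers and shackle above 0.5 N), for 0.05 s.
At the end, for the whole second after the job is handed in: The shackle lies or stands still inside the tray, let go of (its foot end within 66 mm in x and 86 mm in y of the tray's centre and under 45 mm high, its bar within 75 and 95 mm), the tray level, and both dials still stand within 0.45 rad of 3 and 7 (value of joint left_dial between 1.435 and 2.335 rad and value of joint right_dial between 3.948 and 4.848 rad and x of shackle in the frame of tray between -0.066 and 0.066 m and y of shackle in the frame of tray between -0.086 and 0.086 m and x of shackle_bar in the frame of tray between -0.075 and 0.075 m and y of shackle_bar in the frame of tray between -0.095 and 0.095 m and z of shackle in the frame of tray between 0 and 0.045 m and linear speed of shackle below 0.03 m/s and contact force between shackle and tray above 0.3 N and contact force between the fingers and shackle below 0.05 N and angle between tray's own z axis and vertical below 0.1 rad); the robot touches nothing.
It fails at once if the left dial is forced: over 10 N between its wheel and the catch (contact force between left_plate and lock above 10 N).
It fails at once if the right dial is forced: over 10 N between its wheel and the catch (contact force between right_plate and lock above 10 N).
It fails at once if the shackle is wrenched: over 30 N between it and the box (contact force between shackle and lock above 30 N).
It fails at once if a bystander is pushed more than 30 mm (distance of any of jar_a, jar_b, tin, oil, tape, palette_knife, brush from where it was at the start of the episode above 0.03 m).
It also fails if it takes over 72 s, if anything falls off the work surface, if the arm or the gripper's body presses on something with over 40 N, if the wrist force passes 120 N, or if a joint passes its speed limit or range.

### The arm

A 7-joint arm with a two-finger parallel gripper is mounted at the origin on the work surface. World frame = base frame: x ahead of the robot, y to its left, z up, the work surface at z = 0. Lengths are in m, angles in rad, forces in N, time in s.
With the tool pointing down it reaches from about 0.425 to 0.975 m from the base axis. Payload 16.7 kg.
Tool frame: the origin (TCP) lies on the centre line of the jaws, within the pads' length; the fingertips stand 19 mm ahead of it and the grasp point (between the pads) is the TCP (finger_overhang is the distance from the TCP to the fingertips, in m); x points along the fingers, y is the direction in which the jaws open and shut, and the axes are right-handed (so a half turn about x gives the same grasp; the last joint's range is limited). The gripper opens to 85 mm and grips with 20 to 120 N. Pads are 22 mm wide; open, the fingers measure 114 mm over their backs; the gripper's body (76 mm by 85 mm) begins 54 mm behind the grasp point. The pads swing forward as they close: fully open they stand 13 mm farther back than shut.
Start: joints at [-1.315, 0.426, 0.074, 1.606, -0.034, 1.111, -0.067], TCP at [0.266, 0.62, 0.25] pointing down, gripper open.
Joint ranges: [-2.85, 2.85], [-0.5, 2.14], [-1.23, 1.37], [0.21, 2.46], [-1.02, 4.16], [0.16, 2.05], [-2.73, 2.73]. Speed limits (rad/s): [1.89, 1.89, 2.39, 2.39, 3.01, 3.01, 3.01].

### API

Orientations are given as [roll, pitch, yaw] about the fixed x, y, z axes, in that order (R = Rz(yaw) Ry(pitch) Rx(roll)).
In Python, from workcell import * gives the robot as it stands.
- The arm moves only by the tool jog_arm, never from a script. Its argument "rows" is a list of rows, each a list of 3 entries, a list of its own where there are three numbers: the shift along the tool's x, y, z in cm, then the turn, a rotation vector about the tool's x, y, z in degrees, then the closure, from 0 (fully open) to 1 (shut). In form: [[[tx, ty, tz], [wx, wy, wz], claw], ...]. A call has 1 to 20 rows; each row shifts and turns the commanded pose from where the row before left it, along the tool's axes as they then stand; what a row does not reach is not made up. A row lasts 1/12 s, in which the tool goes at most 41.7 mm and 7.16 degrees, less where a joint would pass 70% of its speed; a pose out of reach is approached as far as the arm can. A call with a gripper value outside its range is refused whole. The fingers move at their own pace and stop on an object; the grip force is fixed at half the most. Time passes only in rows, so rows that do not move let the fingers close. It gives the time, the measured TCP pose, the force and the opening at its end, in the units of the state.
- get_obs(): the state, without advancing time (a new reading comes with each control period).
- capture(name): name is "side" or "top"; returns the picture (384x512x3 uint8, red, green, blue); there is no depth.
- get_calibration(name): a dict with "fov_y" (degrees; the focal length in pixels is half the picture's height over the tangent of half this angle, whatever the lens; pixels are square), "cx", "cy" (the principal point, pixels), "xyz" and "attitude" of the camera in the world. Camera axes: x right, y down, z forward; pixel columns grow to the right and rows downward; lengths in m; the calibration is good to about 2 mm. A picture is of the moment at which its call begins. get_calibration takes no time and is no camera call.
- close_job(): hands the job in, once; it reports no verdict.
The state is a dict: "clock": time; "q": joint angles; "qd": joint speeds; "joint_torque": joint torques, N m; "eef_pos": TCP position; "eef_rot": TCP orientation; "force": force on the tool from outside, world axes, zero at the start; "torque": the same for the moment, N m; "grip_width": finger opening in m.
Only numpy, scipy, OpenCV 4.12 (cv2) and the standard library are available. Lean on these libraries where they do the work, as an engineer would, in place of code of your own. Each camera call takes 0.05 s, during which the arm holds its last target.

## Working session

There is one attempt and no reset: what is moved stays moved. The work goes in short steps, Python scripts to look and compute and a tool call to move; the robot and the scene stay as the last step left them, time stands still between calls to the robot, and variables do not carry over. Pictures are saved under pics/ and viewed, and the job is handed in when it is done.

Besides the shell and the picture viewer there is one more tool, called after "Emit:" in YAML: its name, and indented under it one key for each argument. jog_arm: Moves the arm, as the interface text tells. Its arguments: {"type":"object","properties":{"rows":{"type":"array"}},"required":["rows"]}

```bash
mkdir -p pics; ls
python3 - <<'E'
from workcell import *
import cv2
o=get_obs(); print(o)
for n in("side","top"):
    print(n,get_calibration(n))
    cv2.imwrite(f"pics/{n}0.png",capture(n)[:,:,::-1])
E
```

```text
pics
{'clock': 0.0, 'q': array([-1.3155141 ,  0.42674261,  0.07384898,  1.60661574, -0.0340938 ,
        1.11081982, -0.06710667]), 'qd': array([-0.00160149, -0.00083558, -0.00059949,  0.00053723,  0.00022259,
       -0.0001931 ,  0.00226645]), 'joint_torque': array([-8.06312073e-04, -9.49826503e+01,  3.76016647e+00, -4.63502097e+01,
        1.91063789e-02,  1.02307633e-02,  7.09507077e-06]), 'eef_pos': array([0.26569857, 0.62007774, 0.2495996 ]), 'eef_rot': array([-1.49258931,  1.56947013, -1.89740563]), 'force': array([-0.05128467,  0.45716625, -0.44641709]), 'torque': array([ 0.01288345, -0.02463539, -0.03749011]), 'grip_width': 0.085323197033282}
side {'fov_y': 48.40449670947191, 'cx': 251.88829002841598, 'cy': 194.69454315433936, 'xyz': array([ 0.04066864, -0.59480876,  1.01072786]), 'attitude': array([-2.44013378, -0.00288864, -0.68992391])}
top {'fov_y': 55.46398484933451, 'cx': 254.61002880385888, 'cy': 190.14914015515814, 'xyz': array([0.41986763, 0.01460662, 1.04827761]), 'attitude': array([-2.98928662, -0.02434278, -1.57226413])}
```

View pics/side0.png

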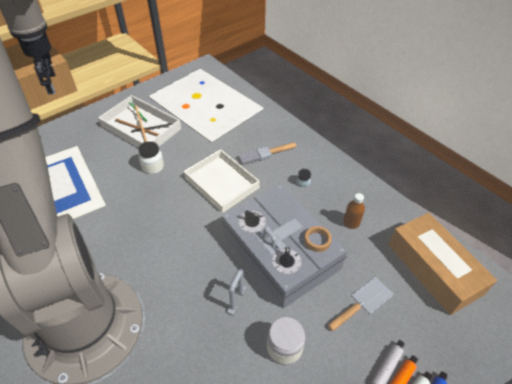

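View pics/top0.png

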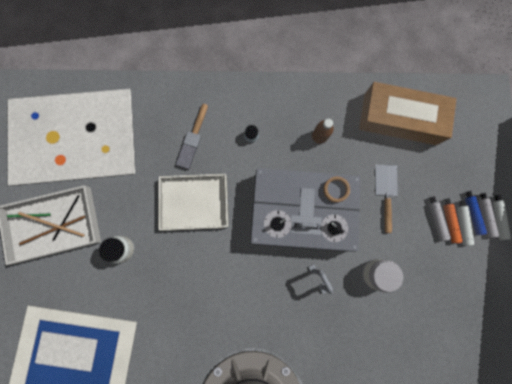

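```bash
cat > h.py <<'E'
import numpy as np, cv2
from scipy.spatial.transform import Rotation as R
from workcell import *
def cam(n):
    c=get_calibration(n); f=192/np.tan(np.radians(c['fov_y'])/2)
    return f,c['cx'],c['cy'],np.array(c['xyz']),R.from_euler('xyz',c['attitude']).as_matrix()
def ray(n,u,v):
    f,cx,cy,p,M=cam(n); return p,M@np.array([(u-cx)/f,(v-cy)/f,1])
def atz(n,u,v,z):
    p,d=ray(n,u,v); return p+d*(z-p[2])/d[2]
def proj(n,X):
    f,cx,cy,p,M=cam(n); q=M.T@(np.array(X)-p); return np.array([cx+f*q[0]/q[2],cy+f*q[1]/q[2]])
def tri(a,b):
    p,d=ray('side',*a);q,e=ray('top',*b)
    d=d/np.linalg.norm(d);e=e/np.linalg.norm(e)
    s=np.linalg.lstsq(np.stack([d,-e],1),q-p,rcond=None)[0]
    x,y=p+s[0]*d,q+s[1]*e
    return (x+y)/2,np.linalg.norm(x-y)
def crop(src,dst,x0,y0,x1,y1,k):
    im=cv2.imread(src)[y0:y1,x0:x1]; cv2.imwrite(dst,cv2.resize(im,None,fx=k,fy=k,interpolation=cv2.INTER_CUBIC))
E
python3 - <<'E'
from h import *
crop('pics/top0.png','pics/t1.png',240,160,370,260,6)
crop('pics/side0.png','pics/s1.png',215,180,350,300,5)
E
```

```text
(no output)
```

View pics/t1.png

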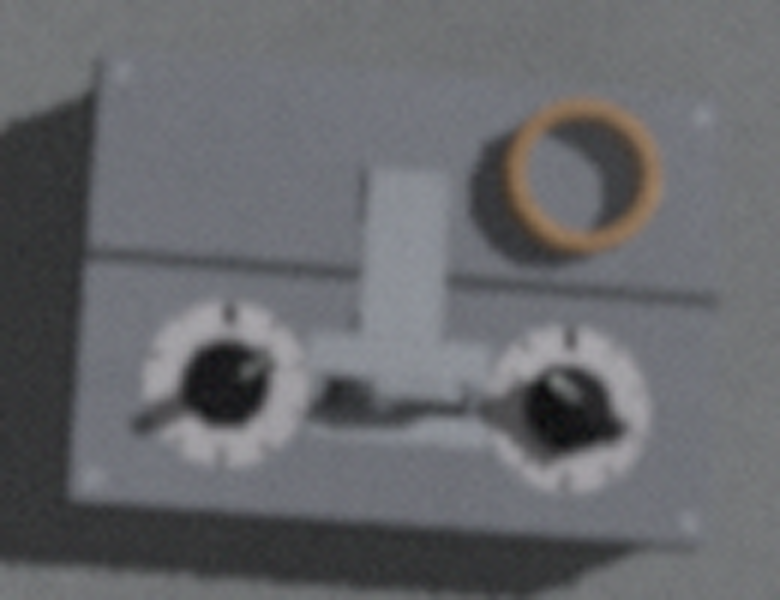

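View pics/s1.png

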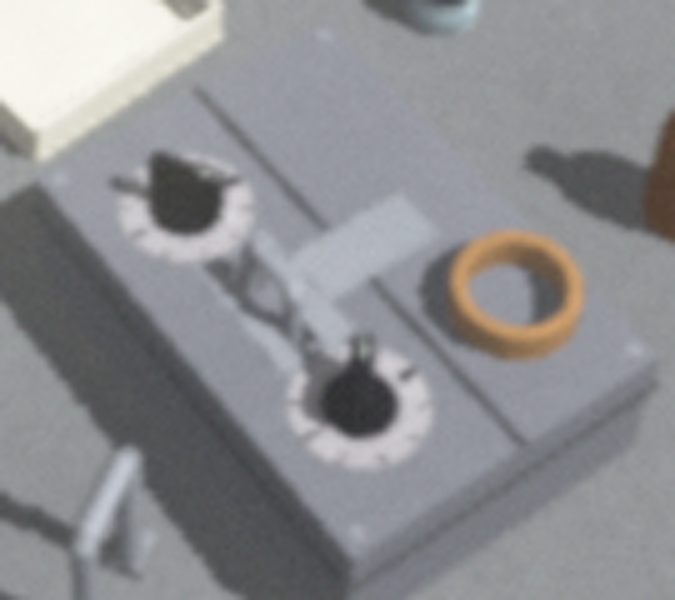

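Run:
```python
from h import *
def T(x,y): return ((x+.5)/6-.5+240,(y+.5)/6-.5+160)
def S(x,y): return ((x+.5)/5-.5+215,(y+.5)/5-.5+180)
L=tri(S(186.5,209),T(228,383)); Rr=tri(S(360.5,404),T(569.5,408)); print(L,Rr)
d=L[0]-Rr[0]; print(np.linalg.norm(d),np.degrees(np.arctan2(-d[0],d[1])))
# top box corners FL,FR,BL,BR
pts=[atz('top',*T(*p),.09) for p in [(70,498),(695,545),(100,60),(722,105)]]; print(np.round(pts,4), np.mean(pts,0))
pts=[atz('side',*S(*p),.09) for p in [(38,180),(350,568),(325,30),(658,352)]]; print(np.round(pts,4),np.mean(pts,0))
```

```text
(array([ 0.47855442, -0.06891919,  0.08983237]), np.float64(0.0006684472120481084)) (array([ 0.4676331 , -0.21827612,  0.09174983]), np.float64(0.0004401666127032167))
0.1497679709385186 -4.1821548790526135
[[ 0.4292 -0.      0.09  ]
 [ 0.4086 -0.2716  0.09  ]
 [ 0.6227 -0.0134  0.09  ]
 [ 0.6032 -0.2923  0.09  ]] [ 0.51590617 -0.1443263   0.09      ]
[[ 0.4284 -0.0027  0.09  ]
 [ 0.4036 -0.2805  0.09  ]
 [ 0.6211 -0.0207  0.09  ]
 [ 0.606  -0.291   0.09  ]] [ 0.51480543 -0.14875478  0.09      ]
```

Run:
```python
from h import *
im=cv2.imread('pics/top0.png');
for n,k in(('top',14),('side',14)):
    im=cv2.imread(f'pics/{n}0.png'); out=[]
    for c in ([.4786,-.0689],[.4676,-.2183],[.4731,-.1436]):
        u,v=proj(n,[*c,.122]).round().astype(int)
        a=cv2.resize(im[v-14:v+14,u-14:u+14] if c[0]!=.4731 else im[v-14:v+14,u-14:u+14],None,fx=9.5,fy=9.5,interpolation=cv2.INTER_CUBIC)
        out.append(a); print(n,c,u-14,v-14)
    cv2.imwrite(f'pics/{n}d.png',np.hstack(out))
a=cv2.imread('pics/topd.png');b=cv2.imread('pics/sided.png');cv2.imwrite('pics/d.png',np.vstack([a,b]))
```

```text
top [0.4786, -0.0689] 265 209
top [0.4676, -0.2183] 323 213
top [0.4731, -0.1436] 294 211
side [0.4786, -0.0689] 238 200
side [0.4676, -0.2183] 274 240
side [0.4731, -0.1436] 255 219
```

View pics/d.png

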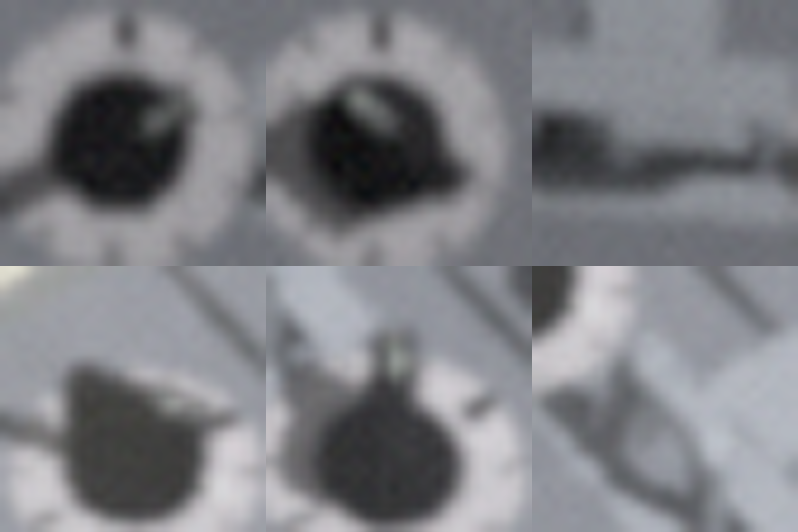

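Run:
```python
from h import *
psi=-4.2
def P(x,y,u0,v0,off): return ((x-off+.5)/9.5-.5+u0,(y+.5)/9.5-.5+v0)
def ang(n,a,b,z=.126,c=None):
    A=atz(n,*a,z);B=atz(n,*b,z);d=B-A; t=np.degrees(np.arctan2(d[1],d[0]))
    print(n,A[:2].round(4),B[:2].round(4),'th deg',(-(t-psi))%360,'num',((-(t-psi))%360)/36, np.hypot(*(d[:2])))
ang('top',P(143,131,265,209,0),P(182,103,265,209,0))
ang('side',P(157,400-266,238,200,0),P(235,416-266,238,200,0))
ang('top',P(390,129,323,213,266),P(348,90,323,213,266))
ang('side',P(401,385-266,274,240,266),P(396,330-266,274,240,266))
```

```text
top [ 0.4793 -0.0711] [ 0.4868 -0.0816] th deg 50.45063598858023 num 1.4014065552383397 0.012864957233163773
side [ 0.4815 -0.0736] [ 0.4945 -0.0915] th deg 49.73251345640378 num 1.3814587071223272 0.022064976727609854
top [ 0.4698 -0.213 ] [ 0.4801 -0.2021] th deg 309.3687291483336 num 8.593575809675933 0.015049760848226554
side [ 0.4694 -0.2165] [ 0.4798 -0.2034] th deg 304.0042511236356 num 8.4445625312121 0.01675375701262409
```

```bash
cat >> h.py <<'E'
PSI=-4.2
DL=np.array([.4786,-.0689,.116]); DR=np.array([.4676,-.2183,.116]); PK=np.array([.4731,-.1436,.09])
def stat():
    o=get_obs(); M=R.from_euler('xyz',o['eef_rot']).as_matrix()
    print('t',round(o['clock'],2),'p',o['eef_pos'].round(4),'F',o['force'].round(2),'T',o['torque'].round(3),'w',round(o['grip_width'],4),'q',o['q'].round(2))
    print('xax',M[:,0].round(4),'yax ang',np.degrees(np.arctan2(M[1,1],M[0,1])).round(2))
    return o,M
def go(pt,yang=None,M=None,p=None):
    """shift cm in tool axes and needed turn about tool x (jaw y axis to world angle yang)"""
    o,M=stat(); d=np.array(pt)-o['eef_pos']; print('shift tool cm',(M.T@d*100).round(2))
    # full target: x down, y at yang
    if yang is not None:
        for ya in(yang,yang+180):
            a=np.radians(ya); y=np.array([np.cos(a),np.sin(a),0]);x=np.array([0,0,-1.]);Mt=np.stack([x,y,np.cross(x,y)],1)
            print('rotvec tool deg',np.degrees(R.from_matrix(M.T@Mt).as_rotvec()).round(2))
E
python3 - <<'E'
from h import *
# left bar world angle = PSI-50 ; jaw perpendicular
print('L'); go([.5,.2,.25],PSI-50+90)
print('R'); go([.5,.2,.25],PSI-307+90)
E
```

```text
L
t 0.1 p [0.2657 0.6201 0.2497] F [-1.25 -0.23 -0.26] T [ 0.021 -0.055 -0.033] w 0.0856 q [-1.32  0.43  0.07  1.61 -0.03  1.11 -0.07]
xax [-4.0e-04 -1.2e-03 -1.0e+00] yax ang 66.8
shift tool cm [  0.   -29.38  38.08]
rotvec tool deg [3.1e+01 2.0e-02 7.0e-02]
rotvec tool deg [-1.49e+02 -9.00e-02  3.00e-02]
R
t 0.1 p [0.2657 0.6201 0.2497] F [-1.25 -0.23 -0.26] T [ 0.021 -0.055 -0.033] w 0.0856 q [-1.32  0.43  0.07  1.61 -0.03  1.11 -0.07]
xax [-4.0e-04 -1.2e-03 -1.0e+00] yax ang 66.8
shift tool cm [  0.   -29.38  38.08]
rotvec tool deg [-7.2e+01 -4.0e-02  6.0e-02]
rotvec tool deg [1.08e+02 7.00e-02 4.00e-02]
```

Emit:
jog_arm:
  rows:
    - [[0, -1.84, 2.38], [0, 0, 0], 0.5]
    - [[0, -1.84, 2.38], [0, 0, 0], 0.5]
    - [[0, -1.84, 2.38], [0, 0, 0], 0.5]
    - [[0, -1.84, 2.38], [0, 0, 0], 0.5]
    - [[0, -1.84, 2.38], [0, 0, 0], 0.5]
    - [[0, -1.84, 2.38], [0, 0, 0], 0.5]
    - [[0, -1.84, 2.38], [0, 0, 0], 0.5]
    - [[0, -1.84, 2.38], [0, 0, 0], 0.5]
    - [[0, -1.84, 2.38], [0, 0, 0], 0.5]
    - [[0, -1.84, 2.38], [0, 0, 0], 0.5]
    - [[0, -1.84, 2.38], [0, 0, 0], 0.5]
    - [[0, -1.84, 2.38], [0, 0, 0], 0.5]
    - [[0, -1.84, 2.38], [0, 0, 0], 0.5]
    - [[0, -1.84, 2.38], [0, 0, 0], 0.5]
    - [[0, -1.84, 2.38], [0, 0, 0], 0.5]
    - [[0, -1.84, 2.38], [0, 0, 0], 0.5]

```text
clock: 1.43
eef_pos: [0.5002, 0.1984, 0.2502]
eef_rot: [-2.376, 1.57, -2.781]
force: [0.5, 1.0, -0.1]
grip_width: 0.0423
```

Run:
```python
from h import *
go([.4786,-.0689,.18],PSI-50+90)
```

```text
t 1.43 p [0.5002 0.1984 0.2502] F [ 0.52  0.99 -0.06] T [ 0.025 -0.019  0.003] w 0.0423 q [-0.75  0.2   0.29  1.93 -0.07  1.02  0.74]
xax [-3.e-04 -1.e-04 -1.e+00] yax ang 66.81
shift tool cm [  7.02 -25.42   8.54]
rotvec tool deg [ 3.101e+01 -1.000e-02  2.000e-02]
rotvec tool deg [-1.4899e+02 -2.0000e-02 -1.0000e-02]
```

Emit:
jog_arm:
  rows:
    - [[0, -2.54, 0.85], [0, 0, 0], 0.5]
    - [[0, -2.54, 0.85], [0, 0, 0], 0.5]
    - [[0, -2.54, 0.85], [0, 0, 0], 0.5]
    - [[0, -2.54, 0.85], [0, 0, 0], 0.5]
    - [[0, -2.54, 0.85], [0, 0, 0], 0.5]
    - [[0, -2.54, 0.85], [0, 0, 0], 0.5]
    - [[0, -2.54, 0.85], [0, 0, 0], 0.5]
    - [[0, -2.54, 0.85], [0, 0, 0], 0.5]
    - [[0, -2.54, 0.85], [0, 0, 0], 0.5]
    - [[0, -2.54, 0.85], [0, 0, 0], 0.5]
    - [[1, 0, 0], [4.43, 0, 0], 0.5]
    - [[1, 0, 0], [4.43, 0, 0], 0.5]
    - [[1, 0, 0], [4.43, 0, 0], 0.5]
    - [[1, 0, 0], [4.43, 0, 0], 0.5]
    - [[1, 0, 0], [4.43, 0, 0], 0.5]
    - [[1, 0, 0], [4.43, 0, 0], 0.5]
    - [[1, 0, 0], [4.43, 0, 0], 0.5]

```text
clock: 2.85
eef_pos: [0.4778, -0.0672, 0.1797]
eef_rot: [-1.902, 1.57, -2.851]
force: [-0.1, -0.1, -0.8]
grip_width: 0.0429
```

Run:
```python
from h import *
for n in("side","top"):
    cv2.imwrite(f"pics/{n}1.png",capture(n)[:,:,::-1])
go([.4786,-.0689,.116],PSI-50+90)
for n in("side","top"):
    u,v=proj(n,[.4786,-.0689,.12]).astype(int); crop(f'pics/{n}1.png',f'pics/{n}1c.png',u-60,v-45,u+60,v+45,4)
cv2.imwrite('pics/c1.png',np.hstack([cv2.resize(cv2.imread(f'pics/{n}1c.png'),(400,300)) for n in('side','top')]))
```

```text
t 2.95 p [ 0.4771 -0.0671  0.1791] F [0.98 0.11 0.34] T [ 0.039 -0.003 -0.003] w 0.0427 q [-0.46  0.21  0.53  2.12 -0.14  0.84  0.78]
xax [-2.6e-03 -6.0e-04 -1.0e+00] yax ang 35.7
shift tool cm [6.31 0.03 0.24]
rotvec tool deg [-0.1  -0.06  0.14]
rotvec tool deg [1.799e+02 2.200e-01 9.000e-02]
```

View pics/c1.png

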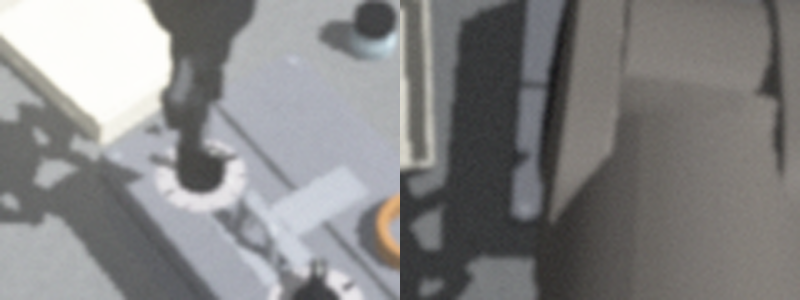

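Emit:
jog_arm:
  rows:
    - [[0.8, 0.03, 0.2], [0, 0, 0], 0.5]
    - [[0.8, 0, 0], [0, 0, 0], 0.5]
    - [[0.8, 0, 0], [0, 0, 0], 0.5]
    - [[0.8, 0, 0], [0, 0, 0], 0.5]
    - [[0.8, 0, 0], [0, 0, 0], 0.5]
    - [[0.8, 0, 0], [0, 0, 0], 0.5]
    - [[0.8, 0, 0], [0, 0, 0], 0.5]
    - [[0.7, 0, 0], [0, 0, 0], 0.5]
    - [[0, 0, 0], [0, 0, 0], 0.5]

```text
clock: 3.7
eef_pos: [0.4787, -0.0686, 0.1159]
eef_rot: [-2.004, 1.569, -2.95]
force: [-1.0, 0.8, 0.1]
grip_width: 0.0428
```

Run:
```python
from h import *
for n in("side",):
    cv2.imwrite(f"pics/{n}2.png",capture(n)[:,:,::-1])
go([.4786,-.0689,.116],PSI-50+90)
for n in("side",):
    u,v=proj(n,[.4786,-.0689,.12]).astype(int); crop(f'pics/{n}2.png',f'pics/{n}2c.png',u-40,v-40,u+40,v+30,7)
```

```text
t 3.75 p [ 0.479  -0.0687  0.1166] F [-0.26 -0.24 -0.74] T [-0.002  0.008  0.022] w 0.0427 q [-0.41  0.32  0.49  2.17 -0.24  0.7   0.87]
xax [-1.4e-03 -3.0e-04 -1.0e+00] yax ang 35.79
shift tool cm [ 0.06 -0.04 -0.  ]
rotvec tool deg [-0.01 -0.03  0.08]
rotvec tool deg [1.7999e+02 1.2000e-01 5.0000e-02]
```

View pics/side2c.png

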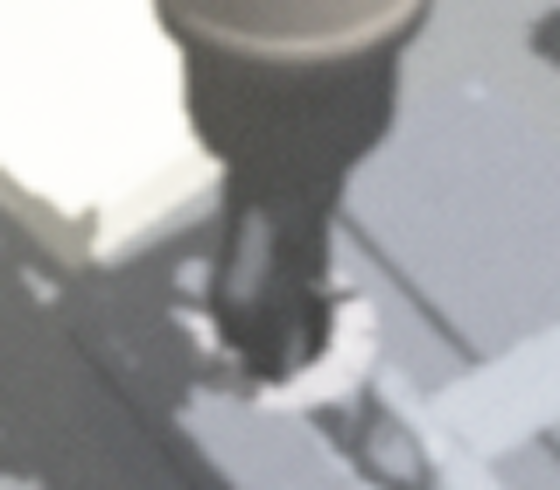

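Over the dial, no contact. Close.

Emit:
jog_arm:
  rows:
    - [[0, 0, 0], [0, 0, 0], 0.6]
    - [[0, 0, 0], [0, 0, 0], 0.7]
    - [[0, 0, 0], [0, 0, 0], 0.8]
    - [[0, 0, 0], [0, 0, 0], 0.9]
    - [[0, 0, 0], [0, 0, 0], 1.0]
    - [[0, 0, 0], [0, 0, 0], 1.0]

```text
clock: 4.25
eef_pos: [0.4797, -0.0684, 0.1178]
eef_rot: [1.419, 1.57, 0.473]
force: [-0.7, 0.8, 4.7]
grip_width: 0.0088
```

```bash
python3 -c "
from h import *
stat()"
```

```text
t 4.25 p [ 0.4797 -0.0684  0.1178] F [-0.69  0.84  4.75] T [0.22  0.182 0.01 ] w 0.0088 q [-0.41  0.32  0.49  2.17 -0.24  0.7   0.87]
xax [ 8.e-04  4.e-04 -1.e+00] yax ang 35.8
```

Emit:
jog_arm:
  rows:
    - [[-0.1, 0, 0], [0, 0, 0], 1.0]
    - [[-0.1, 0, 0], [0, 0, 0], 1.0]
    - [[0, 0, 0], [0, 0, 0], 1.0]

```text
clock: 4.5
eef_pos: [0.4795, -0.0683, 0.1182]
eef_rot: [-0.358, 1.57, -1.304]
force: [13.7, -0.9, -41.3]
grip_width: 0.0085
```

```bash
python3 -c "
from h import *
stat()"
```

```text
t 4.5 p [ 0.4795 -0.0683  0.1182] F [ 13.69  -0.88 -41.26] T [-0.199 -3.193 -0.066] w 0.0085 q [-0.41  0.32  0.49  2.17 -0.23  0.7   0.87]
xax [ 3.0e-04 -1.1e-03 -1.0e+00] yax ang 35.83
```

Emit:
jog_arm:
  rows:
    - [[0.1, 0, 0], [0, 0, 0], 1.0]
    - [[0.08, 0, 0], [0, 0, 0], 1.0]
    - [[0, 0, 0], [0, 0, 0], 1.0]

```text
clock: 4.75
eef_pos: [0.4797, -0.0684, 0.1178]
eef_rot: [1.61, 1.57, 0.664]
force: [2.0, 2.8, 0.2]
grip_width: 0.0091
```

```bash
python3 -c "
from h import *
stat()"
```

```text
t 4.75 p [ 0.4797 -0.0684  0.1178] F [2.05 2.82 0.24] T [ 0.325 -0.267  0.034] w 0.0091 q [-0.41  0.32  0.49  2.17 -0.24  0.7   0.87]
xax [ 4.e-04  3.e-04 -1.e+00] yax ang 35.8
```

Emit:
jog_arm:
  rows:
    - [[0, 0, 0], [1, 0, 0], 1.0]
    - [[0, 0, 0], [1, 0, 0], 1.0]

```text
clock: 4.92
eef_pos: [0.4796, -0.0685, 0.1178]
eef_rot: [1.451, 1.57, 0.468]
force: [0.2, 1.8, 3.9]
grip_width: 0.0089
```

```bash
python3 -c "
from h import *
stat()"
```

```text
t 4.92 p [ 0.4796 -0.0685  0.1178] F [0.18 1.81 3.92] T [ 0.392 -0.046  0.041] w 0.0089 q [-0.42  0.32  0.5   2.17 -0.24  0.7   0.84]
xax [ 6.e-04  3.e-04 -1.e+00] yax ang 33.7
```

Emit:
jog_arm:
  rows:
    - [[0, 0, 0], [2, 0, 0], 1.0]
    - [[0, 0, 0], [2, 0, 0], 1.0]
    - [[0, 0, 0], [2, 0, 0], 1.0]
    - [[0, 0, 0], [2, 0, 0], 1.0]

```text
clock: 5.25
eef_pos: [0.4794, -0.0686, 0.1178]
eef_rot: [2.487, 1.571, 1.363]
force: [-2.6, 1.0, 7.6]
grip_width: 0.0089
```

```bash
python3 -c "
from h import *
stat()"
```

```text
t 5.25 p [ 0.4794 -0.0686  0.1178] F [-2.56  1.04  7.57] T [0.163 0.483 0.048] w 0.0089 q [-0.44  0.33  0.54  2.17 -0.26  0.7   0.72]
xax [ 0.e+00  2.e-04 -1.e+00] yax ang 25.63
```

Emit:
jog_arm:
  rows:
    - [[-0.03, 0, 0], [2, 0, 0], 1.0]
    - [[0, 0, 0], [2, 0, 0], 1.0]
    - [[0, 0, 0], [2, 0, 0], 1.0]
    - [[0, 0, 0], [2, 0, 0], 1.0]
    - [[0, 0, 0], [2, 0, 0], 1.0]
    - [[0, 0, 0], [2, 0, 0], 1.0]
    - [[0, 0, 0], [2, 0, 0], 1.0]
    - [[0, 0, 0], [2, 0, 0], 1.0]
    - [[0, 0, 0], [2, 0, 0], 1.0]
    - [[0, 0, 0], [2, 0, 0], 1.0]
    - [[0, 0, 0], [2, 0, 0], 1.0]

```text
clock: 6.17
eef_pos: [0.4785, -0.0688, 0.1178]
eef_rot: [-1.706, 1.569, 3.069]
force: [-6.4, -0.4, 7.6]
grip_width: 0.0089
```

```bash
python3 -c "
from h import *
stat()"
```

```text
t 6.17 p [ 0.4785 -0.0688  0.1178] F [-6.35 -0.41  7.59] T [-0.124  1.181  0.051] w 0.0089 q [-0.52  0.35  0.63  2.17 -0.31  0.71  0.39]
xax [-1.5e-03  1.0e-04 -1.0e+00] yax ang 3.61
```

Emit:
jog_arm:
  rows:
    - [[0, 0, 0], [1, 0, 0], 1.0]
    - [[0, 0, 0], [1, 0, 0], 1.0]

```text
clock: 6.33
eef_pos: [0.4785, -0.0688, 0.1178]
eef_rot: [-1.681, 1.569, 3.06]
force: [-6.1, -0.3, 7.2]
grip_width: 0.0088
```

```bash
python3 -c "
from h import *
stat()"
```

```text
t 6.33 p [ 0.4785 -0.0688  0.1178] F [-6.09 -0.32  7.19] T [-0.147  1.325  0.051] w 0.0088 q [-0.53  0.35  0.64  2.17 -0.32  0.71  0.36]
xax [-1.7e-03  1.0e-04 -1.0e+00] yax ang 1.65
```

Emit:
jog_arm:
  rows:
    - [[0, 0, 0], [-0.25, 0, 0], 1.0]

```text
clock: 6.42
eef_pos: [0.4785, -0.0688, 0.1178]
eef_rot: [-1.684, 1.569, 3.061]
force: [-5.5, -0.6, 7.4]
grip_width: 0.0091
```

```bash
python3 -c "
from h import *
stat()"
```

```text
t 6.42 p [ 0.4785 -0.0688  0.1178] F [-5.51 -0.58  7.43] T [-0.15   1.255 -0.102] w 0.0091 q [-0.53  0.35  0.64  2.17 -0.32  0.71  0.36]
xax [-1.7e-03  1.0e-04 -1.0e+00] yax ang 1.88
```

Emit:
jog_arm:
  rows:
    - [[0, 0, 0], [-0.25, 0, 0], 1.0]

```text
clock: 6.5
eef_pos: [0.4785, -0.0688, 0.1178]
eef_rot: [-1.685, 1.569, 3.066]
force: [-5.5, -0.2, 7.5]
grip_width: 0.0088
```

```bash
python3 -c "
from h import *
stat()"
```

```text
t 6.5 p [ 0.4785 -0.0688  0.1178] F [-5.51 -0.17  7.54] T [-0.146  1.161 -0.016] w 0.0088 q [-0.52  0.35  0.64  2.17 -0.32  0.71  0.37]
xax [-1.6e-03  1.0e-04 -1.0e+00] yax ang 2.21
```

Emit:
jog_arm:
  rows:
    - [[0, 0, 0], [-0.5, 0, 0], 1.0]

```text
clock: 6.58
eef_pos: [0.4785, -0.0688, 0.1178]
eef_rot: [-1.677, 1.569, 3.082]
force: [-4.5, -1.0, 7.2]
grip_width: 0.0088
```

```bash
python3 -c "
from h import *
stat()"
```

```text
t 6.58 p [ 0.4785 -0.0688  0.1178] F [-4.47 -1.05  7.24] T [-0.113  1.16  -0.062] w 0.0088 q [-0.52  0.35  0.64  2.17 -0.32  0.71  0.37]
xax [-1.7e-03  1.0e-04 -1.0e+00] yax ang 2.71
```

```bash
cat > s.py <<'E'
from h import *
o=get_obs(); M=R.from_euler('xyz',o['eef_rot']).as_matrix()
a=np.degrees(np.arctan2(M[1,1],M[0,1]))
print('t %.2f'%o['clock'],'Tz %.3f'%o['torque'][2],'jaw %.2f'%a,'T',o['torque'].round(3),'F',o['force'].round(1))
E
python3 s.py
```

```text
t 6.58 Tz -0.062 jaw 2.71 T [-0.113  1.16  -0.062] F [-4.5 -1.   7.2]
```

Emit:
jog_arm:
  rows:
    - [[0, 0, 0], [0, 0, 0], 1.0]

```text
clock: 6.67
eef_pos: [0.4785, -0.0688, 0.1178]
eef_rot: [-1.726, 1.569, 3.034]
force: [-5.6, -0.9, 6.3]
grip_width: 0.0086
```

```bash
python3 s.py
```

```text
t 6.67 Tz 0.038 jaw 2.74 T [-0.08   1.213  0.038] F [-5.6 -0.9  6.3]
```

Emit:
jog_arm:
  rows:
    - [[0, 0, 0], [0, 0, 0], 1.0]

```text
clock: 6.75
eef_pos: [0.4785, -0.0688, 0.1178]
eef_rot: [-1.728, 1.569, 3.032]
force: [-6.4, 0.4, 6.3]
grip_width: 0.0087
```

```bash
python3 s.py
```

```text
t 6.75 Tz 0.019 jaw 2.71 T [-0.116  1.194  0.019] F [-6.4  0.4  6.3]
```

Emit:
jog_arm:
  rows:
    - [[0, 0, 0], [0.1, 0, 0], 1.0]

```text
clock: 6.83
eef_pos: [0.4785, -0.0688, 0.1178]
eef_rot: [-1.699, 1.569, 3.059]
force: [-6.2, -0.7, 7.0]
grip_width: 0.0087
```

```bash
python3 s.py
```

```text
t 6.83 Tz 0.028 jaw 2.61 T [-0.143  1.171  0.028] F [-6.2 -0.7  7. ]
```

Emit:
jog_arm:
  rows:
    - [[0, 0, 0], [0.1, 0, 0], 1.0]

```text
clock: 6.92
eef_pos: [0.4785, -0.0688, 0.1178]
eef_rot: [-1.706, 1.569, 3.05]
force: [-5.3, -0.2, 6.8]
grip_width: 0.0089
```

```bash
python3 s.py
```

```text
t 6.92 Tz 0.046 jaw 2.50 T [-0.154  1.199  0.046] F [-5.3 -0.2  6.8]
```

Emit:
jog_arm:
  rows:
    - [[0, 0, 0], [0.1, 0, 0], 1.0]

```text
clock: 7.0
eef_pos: [0.4785, -0.0688, 0.1178]
eef_rot: [-1.722, 1.569, 3.033]
force: [-5.4, 0.0, 7.8]
grip_width: 0.0087
```

```bash
python3 s.py
```

```text
t 7.00 Tz 0.052 jaw 2.41 T [-0.067  1.188  0.052] F [-5.4  0.   7.8]
```

Emit:
jog_arm:
  rows:
    - [[0, 0, 0], [0.1, 0, 0], 1.0]

```text
clock: 7.08
eef_pos: [0.4785, -0.0688, 0.1178]
eef_rot: [-1.722, 1.569, 3.031]
force: [-6.0, -0.6, 6.4]
grip_width: 0.0088
```

```bash
python3 s.py
```

```text
t 7.08 Tz -0.021 jaw 2.30 T [-0.162  1.194 -0.021] F [-6.  -0.6  6.4]
```

Emit:
jog_arm:
  rows:
    - [[0, 0, 0], [0.2, 0, 0], 1.0]

```text
clock: 7.17
eef_pos: [0.4785, -0.0688, 0.1178]
eef_rot: [-1.714, 1.569, 3.035]
force: [-5.5, -0.0, 6.3]
grip_width: 0.0088
```

```bash
python3 s.py
```

```text
t 7.17 Tz 0.102 jaw 2.11 T [-0.162  1.276  0.102] F [-5.5 -0.   6.3]
```

Emit:
jog_arm:
  rows:
    - [[0, 0, 0], [0.3, 0, 0], 1.0]

```text
clock: 7.25
eef_pos: [0.4785, -0.0688, 0.1178]
eef_rot: [-1.707, 1.569, 3.037]
force: [-6.0, -0.8, 6.7]
grip_width: 0.0086
```

```bash
python3 s.py
```

```text
t 7.25 Tz 0.089 jaw 1.80 T [-0.141  1.25   0.089] F [-6.  -0.8  6.7]
```

```bash
cat > s.py <<'E'
from h import *
o=get_obs(); M=R.from_euler('xyz',o['eef_rot']).as_matrix()
a=np.degrees(np.arctan2(M[1,1],M[0,1]))
print('t %.2f'%o['clock'],'Tz %.3f'%o['torque'][2],'jaw %.2f'%a,'jt',o['joint_torque'][4:].round(4),'F',o['force'].round(1),'Fn %.1f'%np.linalg.norm(o['force']))
E
python3 s.py
```

```text
t 7.25 Tz 0.089 jaw 1.80 jt [-0.491  -1.7313  0.1681] F [-6.  -0.8  6.7] Fn 9.1
```

Emit:
jog_arm:
  rows:
    - [[0, 0, 0], [0.3, 0, 0], 1.0]

```text
clock: 7.33
eef_pos: [0.4785, -0.0688, 0.1178]
eef_rot: [-1.695, 1.569, 3.043]
force: [-6.2, -1.0, 6.9]
grip_width: 0.0084
```

```bash
python3 s.py
```

```text
t 7.33 Tz 0.058 jaw 1.50 jt [-0.5069 -1.7628  0.1193] F [-6.2 -1.   6.9] Fn 9.3
```

Emit:
jog_arm:
  rows:
    - [[0, 0, 0], [0.3, 0, 0], 1.0]

```text
clock: 7.42
eef_pos: [0.4784, -0.0688, 0.1178]
eef_rot: [-1.688, 1.569, 3.045]
force: [-7.1, 0.2, 7.0]
grip_width: 0.009
```

```bash
python3 s.py
```

```text
t 7.42 Tz 0.069 jaw 1.19 jt [-0.5163 -1.7914  0.1088] F [-7.1  0.2  7. ] Fn 10.0
```

Emit:
jog_arm:
  rows:
    - [[0, 0, 0], [0.3, 0, 0], 1.0]

```text
clock: 7.5
eef_pos: [0.4784, -0.0688, 0.1178]
eef_rot: [-1.685, 1.569, 3.042]
force: [-6.1, -0.7, 6.6]
grip_width: 0.0089
```

```bash
python3 s.py
```

```text
t 7.50 Tz 0.098 jaw 0.89 jt [-0.5227 -1.8196  0.1102] F [-6.1 -0.7  6.6] Fn 9.0
```

Emit:
jog_arm:
  rows:
    - [[0, 0, 0], [-0.2, 0, 0], 1.0]

```text
clock: 7.58
eef_pos: [0.4784, -0.0688, 0.1178]
eef_rot: [-1.694, 1.569, 3.037]
force: [-6.2, -0.3, 7.3]
grip_width: 0.0088
```

```bash
python3 s.py
```

```text
t 7.58 Tz -0.047 jaw 1.08 jt [-0.563  -1.7971 -0.3644] F [-6.2 -0.3  7.3] Fn 9.6
```

Emit:
jog_arm:
  rows:
    - [[0, 0, 0], [-0.2, 0, 0], 1.0]

```text
clock: 7.67
eef_pos: [0.4784, -0.0688, 0.1178]
eef_rot: [-1.687, 1.569, 3.048]
force: [-5.5, -0.4, 6.8]
grip_width: 0.009
```

```bash
python3 s.py
```

```text
t 7.67 Tz -0.002 jaw 1.31 jt [-0.5064 -1.7756 -0.1444] F [-5.5 -0.4  6.8] Fn 8.8
```

Emit:
jog_arm:
  rows:
    - [[0, 0, 0], [-0.2, 0, 0], 1.0]

```text
clock: 7.75
eef_pos: [0.4785, -0.0688, 0.1178]
eef_rot: [-1.717, 1.569, 3.021]
force: [-5.5, -0.3, 6.6]
grip_width: 0.0088
```

```bash
python3 s.py
```

```text
t 7.75 Tz -0.007 jaw 1.51 jt [-0.4688 -1.7617 -0.0663] F [-5.5 -0.3  6.6] Fn 8.6
```

```bash
cat > a.py <<'E'
from h import *
import sys
n=int(sys.argv[1]) if len(sys.argv)>1 else 6
r=[]
for i in range(n):
    capture('side'); o=get_obs(); M=R.from_euler('xyz',o['eef_rot']).as_matrix()
    r.append([*o['force'],*o['torque'],o['joint_torque'][6],np.degrees(np.arctan2(M[1,1],M[0,1])),*(o['eef_pos']*1000)])
r=np.array(r); m=r.mean(0); s=r.std(0)/np.sqrt(n)
print('t %.2f F %s Tz %.3f+-%.3f jt7 %.4f jaw %.3f pos %s'%(o['clock'],m[:3].round(1),m[5],s[5],m[6],m[7],m[8:].round(2)))
E
python3 a.py
```

```text
t 8.05 F [-5.3 -0.5  7.4] Tz -0.004+-0.005 jt7 0.0171 jaw 1.509 pos [478.45 -68.8  117.79]
```

Emit:
jog_arm:
  rows:
    - [[0, 0, 0], [0.15, 0, 0], 1.0]

```text
clock: 8.13
eef_pos: [0.4785, -0.0688, 0.1178]
eef_rot: [-1.685, 1.569, 3.051]
force: [-6.2, -0.6, 6.9]
grip_width: 0.0086
```

```bash
python3 a.py
```

```text
t 8.43 F [-5.9 -0.2  7.3] Tz -0.029+-0.013 jt7 0.0230 jaw 1.349 pos [478.43 -68.81 117.78]
```

Emit:
jog_arm:
  rows:
    - [[0, 0, 0], [0.15, 0, 0], 1.0]

```text
clock: 8.52
eef_pos: [0.4784, -0.0688, 0.1178]
eef_rot: [-1.702, 1.569, 3.031]
force: [-5.9, 1.1, 6.9]
grip_width: 0.009
```

```bash
python3 a.py
```

```text
t 8.82 F [-5.5 -0.1  7.1] Tz -0.013+-0.009 jt7 0.0068 jaw 1.201 pos [478.43 -68.79 117.79]
```

Emit:
jog_arm:
  rows:
    - [[0, 0, 0], [0.3, 0, 0], 1.0]

```text
clock: 8.9
eef_pos: [0.4784, -0.0688, 0.1178]
eef_rot: [-1.697, 1.569, 3.031]
force: [-5.8, 0.4, 6.6]
grip_width: 0.0089
```

```bash
python3 a.py
```

```text
t 9.20 F [-5.8 -0.4  7.5] Tz 0.033+-0.008 jt7 -0.0178 jaw 0.897 pos [478.42 -68.8  117.78]
```

Emit:
jog_arm:
  rows:
    - [[0, 0, 0], [0.4, 0, 0], 1.0]
    - [[0, 0, 0], [0.4, 0, 0], 1.0]
    - [[0, 0, 0], [0.4, 0, 0], 1.0]
    - [[0, 0, 0], [0.4, 0, 0], 1.0]
    - [[0, 0, 0], [0.4, 0, 0], 1.0]
    - [[0, 0, 0], [0.4, 0, 0], 1.0]

```text
clock: 9.7
eef_pos: [0.4783, -0.0688, 0.1178]
eef_rot: [-1.646, 1.569, 3.04]
force: [-6.1, -0.7, 8.1]
grip_width: 0.0091
```

```bash
python3 s.py
```

```text
t 9.70 Tz 0.112 jaw -1.51 jt [-0.5748 -2.06    0.1657] F [-6.1 -0.7  8.1] Fn 10.1
```

Emit:
jog_arm:
  rows:
    - [[0, 0, 0], [0.4, 0, 0], 1.0]
    - [[0, 0, 0], [0.4, 0, 0], 1.0]
    - [[0, 0, 0], [0.4, 0, 0], 1.0]

```text
clock: 9.95
eef_pos: [0.4783, -0.0688, 0.1178]
eef_rot: [-1.643, 1.569, 3.022]
force: [-7.7, -0.5, 8.6]
grip_width: 0.0092
```

```bash
python3 s.py
```

```text
t 9.95 Tz 0.061 jaw -2.71 jt [-0.6054 -2.1629  0.1542] F [-7.7 -0.5  8.6] Fn 11.6
```

Emit:
jog_arm:
  rows:
    - [[0, 0, 0], [0.4, 0, 0], 1.0]

```text
clock: 10.03
eef_pos: [0.4783, -0.0688, 0.1178]
eef_rot: [-1.649, 1.569, 3.009]
force: [-7.5, -0.3, 8.7]
grip_width: 0.0089
```

```bash
python3 s.py
```

```text
t 10.03 Tz 0.057 jaw -3.11 jt [-0.6123 -2.2152  0.1611] F [-7.5 -0.3  8.7] Fn 11.5
```

Emit:
jog_arm:
  rows:
    - [[-0.03, -0.03, 0], [0.4, 0, 0], 1.0]
    - [[0, 0, 0], [0.4, 0, 0], 1.0]

```text
clock: 10.2
eef_pos: [0.4782, -0.0688, 0.1178]
eef_rot: [-1.382, 1.569, -3.02]
force: [-5.4, -1.6, -0.9]
grip_width: 0.0093
```

```bash
python3 s.py
```

```text
t 10.20 Tz 0.066 jaw -3.89 jt [-0.694  -1.2183  0.149 ] F [-5.4 -1.6 -0.9] Fn 5.7
```

Emit:
jog_arm:
  rows:
    - [[0, 0, 0], [0.4, 0, 0], 1.0]
    - [[0, 0, 0], [0.4, 0, 0], 1.0]

```text
clock: 10.37
eef_pos: [0.4782, -0.0688, 0.1179]
eef_rot: [-1.435, 1.569, -3.088]
force: [-4.9, -2.2, -0.4]
grip_width: 0.0092
```

```bash
python3 s.py
```

```text
t 10.37 Tz 0.080 jaw -4.68 jt [-0.7931 -1.6261  0.1618] F [-4.9 -2.2 -0.4] Fn 5.4
```

Emit:
jog_arm:
  rows:
    - [[0, 0, 0], [0.4, 0, 0], 1.0]
    - [[0, 0, 0], [0.4, 0, 0], 1.0]

```text
clock: 10.53
eef_pos: [0.4782, -0.0688, 0.1178]
eef_rot: [-1.431, 1.569, -3.097]
force: [-4.8, -0.6, -0.1]
grip_width: 0.0089
```

```bash
python3 s.py
```

```text
t 10.53 Tz 0.070 jaw -5.48 jt [-0.806  -1.707   0.1638] F [-4.8 -0.6 -0.1] Fn 4.9
```

Emit:
jog_arm:
  rows:
    - [[0, 0, 0], [0.4, 0, 0], 1.0]
    - [[0, 0, 0], [0.4, 0, 0], 1.0]

```text
clock: 10.7
eef_pos: [0.4781, -0.0687, 0.1178]
eef_rot: [-1.437, 1.569, -3.118]
force: [-6.5, -2.1, 0.7]
grip_width: 0.0088
```

```bash
python3 s.py
```

```text
t 10.70 Tz 0.062 jaw -6.28 jt [-0.8269 -1.7868  0.1598] F [-6.5 -2.1  0.7] Fn 6.8
```

Emit:
jog_arm:
  rows:
    - [[0, 0, 0], [0.4, 0, 0], 1.0]
    - [[0, 0, 0], [0.4, 0, 0], 1.0]

```text
clock: 10.87
eef_pos: [0.4781, -0.0688, 0.1178]
eef_rot: [-1.446, 1.569, -3.141]
force: [-6.1, -0.6, 1.8]
grip_width: 0.0085
```

```bash
python3 s.py
```

```text
t 10.87 Tz 0.092 jaw -7.08 jt [-0.8264 -1.8649  0.1725] F [-6.1 -0.6  1.8] Fn 6.4
```

Emit:
jog_arm:
  rows:
    - [[0, 0, 0], [0.4, 0, 0], 1.0]

```text
clock: 10.95
eef_pos: [0.4781, -0.0688, 0.1178]
eef_rot: [-1.443, 1.569, 3.139]
force: [-6.7, -1.9, 0.4]
grip_width: 0.009
```

```bash
python3 s.py
```

```text
t 10.95 Tz 0.074 jaw -7.48 jt [-0.8339 -1.8842  0.1685] F [-6.7 -1.9  0.4] Fn 6.9
```

Emit:
jog_arm:
  rows:
    - [[0, 0, 0], [0.4, 0, 0], 1.0]
    - [[0, 0, 0], [0.4, 0, 0], 1.0]

```text
clock: 11.12
eef_pos: [0.4781, -0.0687, 0.1178]
eef_rot: [-1.426, 1.569, -3.141]
force: [-6.1, -1.1, 1.5]
grip_width: 0.0086
```

```bash
python3 s.py
```

```text
t 11.12 Tz 0.015 jaw -8.28 jt [-0.8448 -1.9763  0.173 ] F [-6.1 -1.1  1.5] Fn 6.3
```

Emit:
jog_arm:
  rows:
    - [[0, 0, 0], [0.4, 0, 0], 1.0]
    - [[0, 0, 0], [0.4, 0, 0], 1.0]

```text
clock: 11.28
eef_pos: [0.478, -0.0687, 0.1178]
eef_rot: [-1.435, 1.569, 3.119]
force: [-6.3, -1.3, 2.7]
grip_width: 0.009
```

```bash
python3 s.py
```

```text
t 11.28 Tz 0.090 jaw -9.08 jt [-0.8633 -2.0363  0.1628] F [-6.3 -1.3  2.7] Fn 7.0
```

Emit:
jog_arm:
  rows:
    - [[0, 0, 0], [0.4, 0, 0], 1.0]
    - [[0, 0, 0], [0.4, 0, 0], 1.0]

```text
clock: 11.45
eef_pos: [0.478, -0.0688, 0.1178]
eef_rot: [-1.421, 1.569, 3.119]
force: [-7.3, -1.3, 2.2]
grip_width: 0.0089
```

```bash
python3 s.py
```

```text
t 11.45 Tz 0.091 jaw -9.88 jt [-0.8696 -2.1076  0.1692] F [-7.3 -1.3  2.2] Fn 7.8
```

Emit:
jog_arm:
  rows:
    - [[0, 0, 0], [0.4, 0, 0], 1.0]
    - [[0, 0, 0], [0.4, 0, 0], 1.0]

```text
clock: 11.62
eef_pos: [0.478, -0.0687, 0.1178]
eef_rot: [-1.405, 1.569, 3.121]
force: [-7.9, -1.3, 2.8]
grip_width: 0.0087
```

```bash
python3 s.py
```

```text
t 11.62 Tz 0.021 jaw -10.68 jt [-0.8851 -2.1949  0.1663] F [-7.9 -1.3  2.8] Fn 8.5
```

Emit:
jog_arm:
  rows:
    - [[0, -0.03, 0], [0.4, 0, 0], 1.0]
    - [[0, 0, 0], [0.4, 0, 0], 1.0]

```text
clock: 11.78
eef_pos: [0.4779, -0.0687, 0.1178]
eef_rot: [-1.299, 1.569, -3.07]
force: [-5.8, -1.2, 0.1]
grip_width: 0.0089
```

```bash
python3 s.py
```

```text
t 11.78 Tz 0.083 jaw -11.48 jt [-0.8316 -1.5745  0.1642] F [-5.8 -1.2  0.1] Fn 5.9
```

Emit:
jog_arm:
  rows:
    - [[0, 0, 0], [0.4, 0, 0], 1.0]
    - [[0, 0, 0], [0.4, 0, 0], 1.0]

```text
clock: 11.95
eef_pos: [0.4778, -0.0687, 0.1178]
eef_rot: [-1.316, 1.569, -3.101]
force: [-6.2, -2.4, -0.2]
grip_width: 0.0089
```

```bash
python3 s.py
```

```text
t 11.95 Tz 0.031 jaw -12.28 jt [-0.8363 -1.658   0.1646] F [-6.2 -2.4 -0.2] Fn 6.7
```

Emit:
jog_arm:
  rows:
    - [[0, 0, 0], [0.4, 0, 0], 1.0]
    - [[0, 0, 0], [0.4, 0, 0], 1.0]

```text
clock: 12.12
eef_pos: [0.4778, -0.0687, 0.1178]
eef_rot: [-1.298, 1.569, -3.097]
force: [-5.2, -1.7, 0.9]
grip_width: 0.0091
```

```bash
python3 s.py
```

```text
t 12.12 Tz 0.091 jaw -13.08 jt [-0.846  -1.7338  0.1634] F [-5.2 -1.7  0.9] Fn 5.6
```

Emit:
jog_arm:
  rows:
    - [[0, 0, 0], [0.4, 0, 0], 1.0]
    - [[0, 0, 0], [0.4, 0, 0], 1.0]

```text
clock: 12.28
eef_pos: [0.4778, -0.0687, 0.1178]
eef_rot: [-1.311, 1.569, -3.124]
force: [-6.3, -2.1, 1.4]
grip_width: 0.0088
```

```bash
python3 s.py
```

```text
t 12.28 Tz 0.056 jaw -13.88 jt [-0.8604 -1.8055  0.1566] F [-6.3 -2.1  1.4] Fn 6.8
```

Emit:
jog_arm:
  rows:
    - [[0, 0, 0], [0.4, 0, 0], 1.0]
    - [[0, 0, 0], [0.4, 0, 0], 1.0]

```text
clock: 12.45
eef_pos: [0.4778, -0.0687, 0.1178]
eef_rot: [-1.332, 1.569, 3.124]
force: [-6.9, -2.2, 0.6]
grip_width: 0.0087
```

```bash
python3 s.py
```

```text
t 12.45 Tz 0.025 jaw -14.68 jt [-0.8578 -1.9029  0.171 ] F [-6.9 -2.2  0.6] Fn 7.3
```

Emit:
jog_arm:
  rows:
    - [[0, 0, 0], [0.4, 0, 0], 1.0]
    - [[0, 0, 0], [0.4, 0, 0], 1.0]

```text
clock: 12.62
eef_pos: [0.4777, -0.0687, 0.1178]
eef_rot: [-1.312, 1.569, 3.13]
force: [-7.3, -1.3, 0.6]
grip_width: 0.0091
```

```bash
python3 s.py
```

```text
t 12.62 Tz 0.116 jaw -15.48 jt [-0.876  -1.9494  0.1576] F [-7.3 -1.3  0.6] Fn 7.4
```

Emit:
jog_arm:
  rows:
    - [[0, 0, 0], [0.4, 0, 0], 1.0]
    - [[0, 0, 0], [0.4, 0, 0], 1.0]

```text
clock: 12.78
eef_pos: [0.4778, -0.0687, 0.1178]
eef_rot: [-1.324, 1.569, 3.105]
force: [-6.2, -1.5, 2.0]
grip_width: 0.009
```

```bash
python3 s.py
```

```text
t 12.78 Tz 0.098 jaw -16.28 jt [-0.8765 -2.0529  0.1669] F [-6.2 -1.5  2. ] Fn 6.7
```

Emit:
jog_arm:
  rows:
    - [[0, 0, 0], [0.4, 0, 0], 1.0]
    - [[0, 0, 0], [0.4, 0, 0], 1.0]

```text
clock: 12.95
eef_pos: [0.4777, -0.0687, 0.1178]
eef_rot: [-1.306, 1.569, 3.109]
force: [-7.4, -1.1, 1.6]
grip_width: 0.0088
```

```bash
python3 s.py
```

```text
t 12.95 Tz 0.064 jaw -17.08 jt [-0.9002 -2.0944  0.1487] F [-7.4 -1.1  1.6] Fn 7.7
```

Emit:
jog_arm:
  rows:
    - [[0, -0.02, 0], [0.4, 0, 0], 1.0]
    - [[0, 0, 0], [0.4, 0, 0], 1.0]

```text
clock: 13.12
eef_pos: [0.4777, -0.0687, 0.1179]
eef_rot: [-1.217, 1.569, -3.1]
force: [-6.5, -1.9, 0.2]
grip_width: 0.0091
```

```bash
python3 s.py
```

```text
t 13.12 Tz 0.069 jaw -17.88 jt [-0.8786 -1.7258  0.1564] F [-6.5 -1.9  0.2] Fn 6.8
```

Emit:
jog_arm:
  rows:
    - [[0, 0, 0], [0.4, 0, 0], 1.0]
    - [[0, 0, 0], [0.4, 0, 0], 1.0]

```text
clock: 13.28
eef_pos: [0.4776, -0.0687, 0.1178]
eef_rot: [-1.206, 1.569, -3.103]
force: [-5.9, -1.3, 0.8]
grip_width: 0.0086
```

```bash
python3 s.py
```

```text
t 13.28 Tz 0.106 jaw -18.68 jt [-0.892  -1.7937  0.1466] F [-5.9 -1.3  0.8] Fn 6.1
```

Emit:
jog_arm:
  rows:
    - [[0, 0, 0], [0.4, 0, 0], 1.0]
    - [[0, 0, 0], [0.4, 0, 0], 1.0]

```text
clock: 13.45
eef_pos: [0.4776, -0.0686, 0.1178]
eef_rot: [-1.215, 1.569, -3.126]
force: [-6.5, -1.0, 1.2]
grip_width: 0.0089
```

```bash
python3 s.py
```

```text
t 13.45 Tz 0.050 jaw -19.48 jt [-0.889  -1.8967  0.1559] F [-6.5 -1.   1.2] Fn 6.6
```

Emit:
jog_arm:
  rows:
    - [[0, 0, 0], [0.4, 0, 0], 1.0]
    - [[0, 0, 0], [0.4, 0, 0], 1.0]

```text
clock: 13.62
eef_pos: [0.4776, -0.0686, 0.1179]
eef_rot: [-1.245, 1.569, 3.113]
force: [-6.0, -1.2, 1.1]
grip_width: 0.0089
```

```bash
python3 s.py
```

```text
t 13.62 Tz 0.069 jaw -20.28 jt [-0.9018 -1.9438  0.1479] F [-6.  -1.2  1.1] Fn 6.3
```

Emit:
jog_arm:
  rows:
    - [[0, 0, 0], [0.4, 0, 0], 1.0]
    - [[0, 0, 0], [0.4, 0, 0], 1.0]

```text
clock: 13.78
eef_pos: [0.4775, -0.0686, 0.1178]
eef_rot: [-1.236, 1.569, 3.108]
force: [-7.2, -0.1, 1.9]
grip_width: 0.0087
```

```bash
python3 s.py
```

```text
t 13.78 Tz 0.059 jaw -21.08 jt [-0.89   -2.0296  0.1709] F [-7.2 -0.1  1.9] Fn 7.5
```

Emit:
jog_arm:
  rows:
    - [[0, 0, 0], [0.4, 0, 0], 1.0]

```text
clock: 13.87
eef_pos: [0.4775, -0.0686, 0.1178]
eef_rot: [-1.248, 1.569, 3.089]
force: [-6.6, -0.5, 1.3]
grip_width: 0.0087
```

```bash
python3 s.py
```

```text
t 13.87 Tz 0.050 jaw -21.48 jt [-0.8832 -2.0855  0.176 ] F [-6.6 -0.5  1.3] Fn 6.8
```

Emit:
jog_arm:
  rows:
    - [[0, 0, 0], [0.4, 0, 0], 1.0]

```text
clock: 13.95
eef_pos: [0.4775, -0.0686, 0.1178]
eef_rot: [-1.225, 1.569, 3.106]
force: [-7.9, -1.3, 1.7]
grip_width: 0.0087
```

```bash
python3 s.py
```

```text
t 13.95 Tz 0.062 jaw -21.88 jt [-0.9092 -2.1039  0.1489] F [-7.9 -1.3  1.7] Fn 8.2
```

Not the catch yet (dial ≈107.7°). Continue.

Emit:
jog_arm:
  rows:
    - [[0, -0.02, 0], [0.4, 0, 0], 1.0]
    - [[0, 0, 0], [0.4, 0, 0], 1.0]

```text
clock: 14.12
eef_pos: [0.4775, -0.0686, 0.1178]
eef_rot: [-1.145, 1.569, -3.112]
force: [-6.1, -2.0, 0.6]
grip_width: 0.0086
```

```bash
python3 s.py
```

```text
t 14.12 Tz 0.057 jaw -22.68 jt [-0.8883 -1.7264  0.1745] F [-6.1 -2.   0.6] Fn 6.5
```

Emit:
jog_arm:
  rows:
    - [[0, 0, 0], [0.4, 0, 0], 1.0]
    - [[0, 0, 0], [0.4, 0, 0], 1.0]

```text
clock: 14.28
eef_pos: [0.4774, -0.0686, 0.1179]
eef_rot: [-1.175, 1.569, 3.127]
force: [-6.4, -1.7, 0.2]
grip_width: 0.0091
```

```bash
python3 s.py
```

```text
t 14.28 Tz 0.036 jaw -23.48 jt [-0.9025 -1.7891  0.1601] F [-6.4 -1.7  0.2] Fn 6.7
```

Emit:
jog_arm:
  rows:
    - [[0, 0, 0], [0.4, 0, 0], 1.0]
    - [[0, 0, 0], [0.4, 0, 0], 1.0]

```text
clock: 14.45
eef_pos: [0.4774, -0.0685, 0.1178]
eef_rot: [-1.157, 1.569, 3.131]
force: [-6.3, -1.2, 1.5]
grip_width: 0.0088
```

```bash
python3 s.py
```

```text
t 14.45 Tz 0.006 jaw -24.28 jt [-0.9033 -1.8935  0.163 ] F [-6.3 -1.2  1.5] Fn 6.6
```

Emit:
jog_arm:
  rows:
    - [[0, 0, 0], [0.4, 0, 0], 1.0]
    - [[0, 0, 0], [0.4, 0, 0], 1.0]

```text
clock: 14.62
eef_pos: [0.4774, -0.0685, 0.1178]
eef_rot: [-1.169, 1.569, 3.106]
force: [-7.5, -0.8, 1.3]
grip_width: 0.0084
```

```bash
python3 s.py
```

```text
t 14.62 Tz 0.066 jaw -25.08 jt [-0.8876 -1.9678  0.1846] F [-7.5 -0.8  1.3] Fn 7.7
```

Emit:
jog_arm:
  rows:
    - [[0, 0, 0], [0.4, 0, 0], 1.0]

```text
clock: 14.7
eef_pos: [0.4774, -0.0685, 0.1178]
eef_rot: [-1.161, 1.569, 3.107]
force: [-7.1, -1.3, 1.8]
grip_width: 0.0091
```

```bash
python3 s.py
```

```text
t 14.70 Tz 0.075 jaw -25.48 jt [-0.9192 -1.9756  0.1485] F [-7.1 -1.3  1.8] Fn 7.4
```

Emit:
jog_arm:
  rows:
    - [[0, 0, 0], [0.4, 0, 0], 1.0]
    - [[0, 0, 0], [0.4, 0, 0], 1.0]

```text
clock: 14.87
eef_pos: [0.4773, -0.0685, 0.1178]
eef_rot: [-1.16, 1.569, 3.093]
force: [-7.5, -1.1, 1.4]
grip_width: 0.0083
```

```bash
python3 s.py
```

```text
t 14.87 Tz 0.003 jaw -26.28 jt [-0.884  -2.0939  0.1829] F [-7.5 -1.1  1.4] Fn 7.7
```

Emit:
jog_arm:
  rows:
    - [[0, 0, 0], [0.4, 0, 0], 1.0]

```text
clock: 14.95
eef_pos: [0.4773, -0.0685, 0.1178]
eef_rot: [-1.147, 1.569, 3.099]
force: [-7.0, -1.3, 1.3]
grip_width: 0.0083
```

```bash
python3 s.py
```

```text
t 14.95 Tz 0.079 jaw -26.68 jt [-0.9137 -2.0916  0.1588] F [-7.  -1.3  1.3] Fn 7.2
```

Emit:
jog_arm:
  rows:
    - [[0, -0.02, 0], [0.4, 0, 0], 1.0]
    - [[0, 0, 0], [0.4, 0, 0], 1.0]

```text
clock: 15.12
eef_pos: [0.4772, -0.0685, 0.1178]
eef_rot: [-1.07, 1.569, -3.12]
force: [-6.8, -1.1, 0.1]
grip_width: 0.0086
```

```bash
python3 s.py
```

```text
t 15.12 Tz 0.041 jaw -27.48 jt [-0.9303 -1.697   0.1487] F [-6.8 -1.1  0.1] Fn 6.9
```

Emit:
jog_arm:
  rows:
    - [[0, 0, 0], [0.4, 0, 0], 1.0]
    - [[0, 0, 0], [0.4, 0, 0], 1.0]

```text
clock: 15.28
eef_pos: [0.4772, -0.0685, 0.1178]
eef_rot: [-1.074, 1.569, -3.138]
force: [-5.9, -1.1, -0.1]
grip_width: 0.0093
```

```bash
python3 s.py
```

```text
t 15.28 Tz 0.050 jaw -28.28 jt [-0.8995 -1.8128  0.1854] F [-5.9 -1.1 -0.1] Fn 6.0
```

Emit:
jog_arm:
  rows:
    - [[0, 0, 0], [0.4, 0, 0], 1.0]
    - [[0, 0, 0], [0.4, 0, 0], 1.0]

```text
clock: 15.45
eef_pos: [0.4772, -0.0684, 0.1178]
eef_rot: [-1.063, 1.569, -3.141]
force: [-5.7, -1.4, 0.3]
grip_width: 0.0087
```

```bash
python3 s.py
```

```text
t 15.45 Tz -0.006 jaw -29.08 jt [-0.8973 -1.8874  0.1937] F [-5.7 -1.4  0.3] Fn 5.8
```

Emit:
jog_arm:
  rows:
    - [[0, 0, 0], [0.3, 0, 0], 1.0]

```text
clock: 15.53
eef_pos: [0.4772, -0.0685, 0.1178]
eef_rot: [-1.09, 1.569, 3.11]
force: [-7.5, -1.8, 0.2]
grip_width: 0.0086
```

```bash
python3 s.py
```

```text
t 15.53 Tz 0.040 jaw -29.38 jt [-0.9389 -1.8945  0.0681] F [-7.5 -1.8  0.2] Fn 7.7
```

Emit:
jog_arm:
  rows:
    - [[0, 0, 0], [0.4, 0, 0], 1.0]
    - [[0, 0, 0], [0.4, 0, 0], 1.0]

```text
clock: 15.7
eef_pos: [0.4772, -0.0685, 0.1178]
eef_rot: [-1.073, 1.569, 3.112]
force: [-7.4, -0.8, 1.7]
grip_width: 0.0091
```

```bash
python3 s.py
```

```text
t 15.70 Tz 0.065 jaw -30.18 jt [-0.907  -1.9757  0.1904] F [-7.4 -0.8  1.7] Fn 7.6
```

Emit:
jog_arm:
  rows:
    - [[0, 0, 0], [0.4, 0, 0], 1.0]
    - [[0, 0, 0], [0.4, 0, 0], 1.0]

```text
clock: 15.87
eef_pos: [0.4772, -0.0684, 0.1178]
eef_rot: [-1.086, 1.569, 3.086]
force: [-6.2, -1.3, 2.3]
grip_width: 0.0086
```

```bash
python3 s.py
```

```text
t 15.87 Tz 0.037 jaw -30.98 jt [-0.9002 -2.0568  0.1959] F [-6.2 -1.3  2.3] Fn 6.8
```

Emit:
jog_arm:
  rows:
    - [[0, 0, 0], [0.4, 0, 0], 1.0]
    - [[0, 0, 0], [0.4, 0, 0], 1.0]

```text
clock: 16.03
eef_pos: [0.4772, -0.0684, 0.1179]
eef_rot: [-1.103, 1.569, 3.054]
force: [-7.4, -1.0, 1.8]
grip_width: 0.0089
```

```bash
python3 s.py
```

```text
t 16.03 Tz -0.037 jaw -31.78 jt [-0.8755 -2.1383  0.2253] F [-7.4 -1.   1.8] Fn 7.7
```

```bash
python3 a.py 5
```

```text
t 16.28 F [-7.7 -1.4  1.5] Tz -0.030+-0.014 jt7 0.0253 jaw -31.780 pos [477.13 -68.42 117.83]
```

Emit:
jog_arm:
  rows:
    - [[0, 0, 0], [0.3, 0, 0], 1.0]
    - [[0, 0, 0], [0.3, 0, 0], 1.0]

```text
clock: 16.45
eef_pos: [0.4771, -0.0684, 0.1178]
eef_rot: [-1.103, 1.569, 3.044]
force: [-7.4, -1.7, 2.0]
grip_width: 0.0092
```

```bash
python3 s.py
```

```text
t 16.45 Tz 0.080 jaw -32.37 jt [-0.9191 -2.1532  0.1495] F [-7.4 -1.7  2. ] Fn 7.8
```

Emit:
jog_arm:
  rows:
    - [[0, -0.02, 0], [0.3, 0, 0], 1.0]
    - [[0, 0, 0], [0.3, 0, 0], 1.0]

```text
clock: 16.62
eef_pos: [0.4771, -0.0684, 0.1178]
eef_rot: [-1.009, 1.569, 3.128]
force: [-6.4, -1.8, 0.0]
grip_width: 0.0089
```

```bash
python3 s.py
```

```text
t 16.62 Tz 0.042 jaw -32.98 jt [-0.9347 -1.7621  0.1383] F [-6.4 -1.8  0. ] Fn 6.6
```

Emit:
jog_arm:
  rows:
    - [[0, 0, 0], [0.3, 0, 0], 1.0]
    - [[0, 0, 0], [0.3, 0, 0], 1.0]

```text
clock: 16.78
eef_pos: [0.4771, -0.0684, 0.1179]
eef_rot: [-0.985, 1.569, 3.141]
force: [-6.4, -2.2, 1.2]
grip_width: 0.0086
```

```bash
python3 s.py
```

```text
t 16.78 Tz 0.049 jaw -33.58 jt [-0.9648 -1.8131  0.1073] F [-6.4 -2.2  1.2] Fn 6.9
```

Emit:
jog_arm:
  rows:
    - [[0, 0, 0], [0.3, 0, 0], 1.0]
    - [[0, 0, 0], [0.3, 0, 0], 1.0]

```text
clock: 16.95
eef_pos: [0.477, -0.0683, 0.1178]
eef_rot: [-1.006, 1.569, 3.11]
force: [-7.1, -1.0, 1.4]
grip_width: 0.009
```

```bash
python3 s.py
```

```text
t 16.95 Tz 0.011 jaw -34.18 jt [-0.9313 -1.8845  0.1444] F [-7.1 -1.   1.4] Fn 7.3
```

Emit:
jog_arm:
  rows:
    - [[0, 0, 0], [0.3, 0, 0], 1.0]
    - [[0, 0, 0], [0.3, 0, 0], 1.0]

```text
clock: 17.12
eef_pos: [0.477, -0.0683, 0.1178]
eef_rot: [-0.992, 1.569, 3.114]
force: [-7.0, -1.4, 0.4]
grip_width: 0.009
```

```bash
python3 s.py
```

```text
t 17.12 Tz 0.063 jaw -34.77 jt [-0.9521 -1.9267  0.1183] F [-7.  -1.4  0.4] Fn 7.2
```

Emit:
jog_arm:
  rows:
    - [[0, 0, 0], [0.3, 0, 0], 1.0]
    - [[0, 0, 0], [0.3, 0, 0], 1.0]

```text
clock: 17.28
eef_pos: [0.477, -0.0683, 0.1178]
eef_rot: [-1.003, 1.569, 3.092]
force: [-6.3, -1.2, 2.0]
grip_width: 0.0089
```

```bash
python3 s.py
```

```text
t 17.28 Tz 0.031 jaw -35.38 jt [-0.9044 -2.0061  0.194 ] F [-6.3 -1.2  2. ] Fn 6.7
```

Emit:
jog_arm:
  rows:
    - [[0, 0, 0], [0.3, 0, 0], 1.0]

```text
clock: 17.37
eef_pos: [0.477, -0.0683, 0.1178]
eef_rot: [-1.019, 1.569, 3.071]
force: [-7.7, -1.3, 1.0]
grip_width: 0.0085
```

```bash
python3 s.py
```

```text
t 17.37 Tz 0.021 jaw -35.68 jt [-0.9332 -2.0289  0.1609] F [-7.7 -1.3  1. ] Fn 7.8
```

Emit:
jog_arm:
  rows:
    - [[0, 0, 0], [0.3, 0, 0], 1.0]

```text
clock: 17.45
eef_pos: [0.477, -0.0683, 0.1178]
eef_rot: [-1.011, 1.569, 3.074]
force: [-7.3, -0.2, 2.5]
grip_width: 0.0084
```

```bash
python3 s.py
```

```text
t 17.45 Tz 0.008 jaw -35.97 jt [-0.9501 -2.0493  0.1379] F [-7.3 -0.2  2.5] Fn 7.7
```

Emit:
jog_arm:
  rows:
    - [[0, 0, 0], [0.3, 0, 0], 1.0]
    - [[0, 0, 0], [0.3, 0, 0], 1.0]

```text
clock: 17.62
eef_pos: [0.477, -0.0683, 0.1178]
eef_rot: [-1.0, 1.569, 3.074]
force: [-7.9, -0.8, 2.0]
grip_width: 0.0085
```

```bash
python3 s.py
```

```text
t 17.62 Tz 0.035 jaw -36.57 jt [-0.9648 -2.1     0.1219] F [-7.9 -0.8  2. ] Fn 8.2
```

Emit:
jog_arm:
  rows:
    - [[0, -0.03, 0], [0.3, 0, 0], 1.0]
    - [[0, 0, 0], [0.3, 0, 0], 1.0]

```text
clock: 17.78
eef_pos: [0.4769, -0.0683, 0.1179]
eef_rot: [-0.82, 1.569, -3.04]
force: [-4.8, -3.0, 0.1]
grip_width: 0.009
```

```bash
python3 s.py
```

```text
t 17.78 Tz 0.030 jaw -37.18 jt [-1.0236 -1.4677  0.1138] F [-4.8 -3.   0.1] Fn 5.7
```

Emit:
jog_arm:
  rows:
    - [[0, 0, 0], [0.3, 0, 0], 1.0]
    - [[0, 0, 0], [0.3, 0, 0], 1.0]

```text
clock: 17.95
eef_pos: [0.4769, -0.0682, 0.1179]
eef_rot: [-0.839, 1.569, -3.07]
force: [-6.5, -2.3, -1.1]
grip_width: 0.0088
```

```bash
python3 s.py
```

```text
t 17.95 Tz 0.045 jaw -37.78 jt [-1.0181 -1.5442  0.1263] F [-6.5 -2.3 -1.1] Fn 7.0
```

Emit:
jog_arm:
  rows:
    - [[0, 0, 0], [0.3, 0, 0], 1.0]
    - [[0, 0, 0], [0.3, 0, 0], 1.0]

```text
clock: 18.12
eef_pos: [0.4769, -0.0682, 0.1178]
eef_rot: [-0.851, 1.569, -3.091]
force: [-6.2, -1.7, -0.6]
grip_width: 0.0089
```

```bash
python3 s.py
```

```text
t 18.12 Tz 0.001 jaw -38.37 jt [-1.0135 -1.6015  0.1262] F [-6.2 -1.7 -0.6] Fn 6.4
```

Emit:
jog_arm:
  rows:
    - [[0, 0, 0], [0.3, 0, 0], 1.0]
    - [[0, 0, 0], [0.3, 0, 0], 1.0]

```text
clock: 18.28
eef_pos: [0.4769, -0.0682, 0.1179]
eef_rot: [-0.863, 1.569, -3.114]
force: [-5.7, -1.8, 0.2]
grip_width: 0.0087
```

```bash
python3 s.py
```

```text
t 18.28 Tz 0.082 jaw -38.98 jt [-1.0099 -1.6565  0.1258] F [-5.7 -1.8  0.2] Fn 6.0
```

Emit:
jog_arm:
  rows:
    - [[0, 0, 0], [0.3, 0, 0], 1.0]
    - [[0, 0, 0], [0.3, 0, 0], 1.0]

```text
clock: 18.45
eef_pos: [0.4769, -0.0682, 0.1178]
eef_rot: [-0.863, 1.569, -3.125]
force: [-6.4, -1.7, -0.1]
grip_width: 0.0087
```

```bash
python3 s.py
```

```text
t 18.45 Tz 0.045 jaw -39.57 jt [-1.0069 -1.7111  0.1254] F [-6.4 -1.7 -0.1] Fn 6.6
```

Emit:
jog_arm:
  rows:
    - [[0, 0, 0], [0.3, 0, 0], 1.0]
    - [[0, 0, 0], [0.3, 0, 0], 1.0]

```text
clock: 18.62
eef_pos: [0.4769, -0.0682, 0.1179]
eef_rot: [-0.853, 1.569, -3.125]
force: [-6.2, -1.3, 0.5]
grip_width: 0.0086
```

```bash
python3 s.py
```

```text
t 18.62 Tz 0.001 jaw -40.17 jt [-1.0027 -1.7654  0.1252] F [-6.2 -1.3  0.5] Fn 6.3
```

Emit:
jog_arm:
  rows:
    - [[0, 0, 0], [0.3, 0, 0], 1.0]
    - [[0, 0, 0], [0.3, 0, 0], 1.0]

```text
clock: 18.78
eef_pos: [0.4768, -0.0682, 0.1179]
eef_rot: [-0.896, 1.569, 3.104]
force: [-7.3, -2.2, 1.3]
grip_width: 0.0088
```

```bash
python3 s.py
```

```text
t 18.78 Tz 0.026 jaw -40.77 jt [-0.9988 -1.8194  0.1245] F [-7.3 -2.2  1.3] Fn 7.7
```

```bash
python3 - <<'E'
from h import *
for n in("side","top"):
    cv2.imwrite(f"pics/{n}3.png",capture(n)[:,:,::-1])
u,v=proj('side',[.4786,-.0689,.12]).astype(int); crop('pics/side3.png','pics/side3c.png',u-30,v-30,u+30,v+25,10)
E
python3 a.py 5
```

```text
t 19.13 F [-6.7 -1.2  0.7] Tz 0.001+-0.005 jt7 0.0066 jaw -40.765 pos [476.83 -68.18 117.85]
```

View pics/side3c.png

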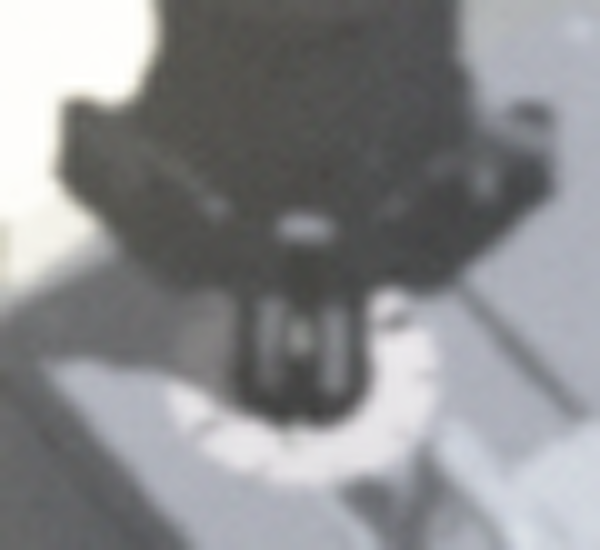

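View pics/top3.png

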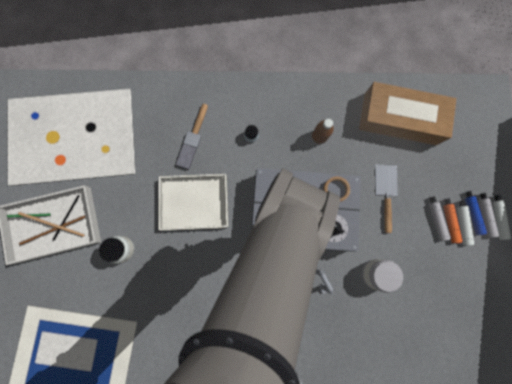

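Emit:
jog_arm:
  rows:
    - [[0, 0, 0], [0.3, 0, 0], 1.0]
    - [[0, 0, 0], [0.3, 0, 0], 1.0]

```text
clock: 19.3
eef_pos: [0.4768, -0.0682, 0.1178]
eef_rot: [-0.895, 1.569, 3.095]
force: [-6.8, -0.8, 1.4]
grip_width: 0.0092
```

```bash
python3 s.py
```

```text
t 19.30 Tz 0.029 jaw -41.37 jt [-0.9812 -1.872   0.1599] F [-6.8 -0.8  1.4] Fn 7.0
```

Emit:
jog_arm:
  rows:
    - [[0, -0.02, 0], [0.3, 0, 0], 1.0]
    - [[0, 0, 0], [0.3, 0, 0], 1.0]

```text
clock: 19.47
eef_pos: [0.4768, -0.0681, 0.1178]
eef_rot: [-0.748, 1.569, -3.051]
force: [-5.5, -2.3, -0.5]
grip_width: 0.009
```

```bash
python3 s.py
```

```text
t 19.47 Tz 0.057 jaw -41.97 jt [-1.0483 -1.4685  0.1181] F [-5.5 -2.3 -0.5] Fn 6.0
```

Emit:
jog_arm:
  rows:
    - [[0, 0, 0], [0.3, 0, 0], 1.0]
    - [[0, 0, 0], [0.3, 0, 0], 1.0]

```text
clock: 19.63
eef_pos: [0.4768, -0.0681, 0.1179]
eef_rot: [-0.771, 1.569, -3.085]
force: [-5.4, -2.4, -0.1]
grip_width: 0.0088
```

```bash
python3 s.py
```

```text
t 19.63 Tz 0.053 jaw -42.57 jt [-1.0432 -1.5357  0.1259] F [-5.4 -2.4 -0.1] Fn 5.9
```

Emit:
jog_arm:
  rows:
    - [[0, 0, 0], [0.3, 0, 0], 1.0]
    - [[0, 0, 0], [0.3, 0, 0], 1.0]

```text
clock: 19.8
eef_pos: [0.4767, -0.0681, 0.1179]
eef_rot: [-0.759, 1.569, -3.084]
force: [-5.8, -1.3, 0.3]
grip_width: 0.0087
```

```bash
python3 s.py
```

```text
t 19.80 Tz 0.122 jaw -43.17 jt [-1.0728 -1.5716  0.0841] F [-5.8 -1.3  0.3] Fn 6.0
```

Emit:
jog_arm:
  rows:
    - [[0, 0, 0], [0.2, 0, 0], 1.0]

```text
clock: 19.88
eef_pos: [0.4767, -0.0681, 0.1179]
eef_rot: [-0.748, 1.569, -3.076]
force: [-6.0, -1.3, -0.3]
grip_width: 0.0089
```

```bash
python3 s.py
```

```text
t 19.88 Tz 0.110 jaw -43.37 jt [-1.1117 -1.5799 -0.0374] F [-6.  -1.3 -0.3] Fn 6.1
```

```bash
python3 a.py 6
```

```text
t 20.18 F [-6.3 -2.   0.1] Tz 0.051+-0.015 jt7 -0.0595 jaw -43.367 pos [476.73 -68.08 117.85]
```

Emit:
jog_arm:
  rows:
    - [[0, 0, 0], [0.12, 0, 0], 1.0]

```text
clock: 20.27
eef_pos: [0.4767, -0.0681, 0.1178]
eef_rot: [-0.779, 1.569, -3.109]
force: [-6.6, -2.0, 0.4]
grip_width: 0.0086
```

```bash
python3 a.py 5
```

```text
t 20.52 F [-5.9 -1.9  0.1] Tz 0.076+-0.022 jt7 -0.0706 jaw -43.481 pos [476.72 -68.07 117.86]
```

Emit:
jog_arm:
  rows:
    - [[0, 0, 0], [-0.4, 0, 0], 1.0]
    - [[0, 0, 0], [-0.4, 0, 0], 1.0]
    - [[0, 0, 0], [-0.4, 0, 0], 1.0]
    - [[0, 0, 0], [0, 0, 0], 0.9]
    - [[0, 0, 0], [0, 0, 0], 0.7]
    - [[0, 0, 0], [0, 0, 0], 0.5]
    - [[0, 0, 0], [0, 0, 0], 0.5]
    - [[0, 0, 0], [0, 0, 0], 0.5]
    - [[-1, 0, 0], [0, 0, 0], 0.5]
    - [[-1.5, 0, 0], [0, 0, 0], 0.5]
    - [[-2, 0, 0], [0, 0, 0], 0.5]
    - [[-1.5, 0, 0], [0, 0, 0], 0.5]

```text
clock: 21.52
eef_pos: [0.4778, -0.0684, 0.1798]
eef_rot: [1.484, 1.57, -0.825]
force: [1.1, 0.8, -0.4]
grip_width: 0.0427
```

Run:
```python
from h import *
go([.4674,-.2178,.178],PSI-307+90)
im=capture('side')[:,:,::-1]; cv2.imwrite('pics/side4.png',im)
u,v=proj('side',[.4731,-.1436,.12]).astype(int); crop('pics/side4.png','pics/side4c.png',u-50,v-45,u+50,v+45,8)
```

```text
t 21.52 p [ 0.4778 -0.0684  0.1798] F [ 1.06  0.8  -0.4 ] T [ 0.033 -0.022  0.048] w 0.0427 q [-0.8   0.29  0.96  2.14 -0.32  0.86 -0.39]
xax [ 3.e-04 -3.e-04 -1.e+00] yax ang -42.28
shift tool cm [ 0.18  9.28 11.76]
rotvec tool deg [ 1.7892e+02 -4.0000e-02 -0.0000e+00]
rotvec tool deg [-1.08  0.   -0.02]
```

View pics/side4c.png

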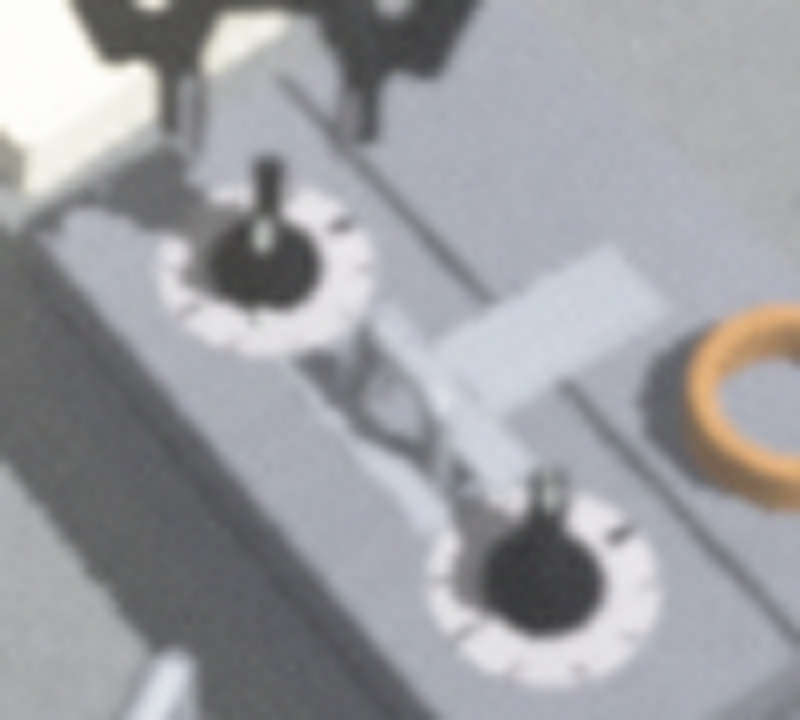

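Emit:
jog_arm:
  rows:
    - [[0, 1.55, 1.96], [0, 0, 0], 0.5]
    - [[0, 1.55, 1.96], [0, 0, 0], 0.5]
    - [[0, 1.55, 1.96], [0, 0, 0], 0.5]
    - [[0, 1.55, 1.96], [0, 0, 0], 0.5]
    - [[0, 1.55, 1.96], [0, 0, 0], 0.5]
    - [[0, 1.55, 1.96], [0, 0, 0], 0.5]
    - [[0, 0, 0], [-1.1, 0, 0], 0.5]
    - [[0, 0, 0], [0, 0, 0], 0.5]

```text
clock: 22.23
eef_pos: [0.4672, -0.2189, 0.1787]
eef_rot: [1.234, 1.57, -1.057]
force: [-0.3, -0.3, -0.0]
grip_width: 0.0427
```

Run:
```python
from h import *
go([.4674,-.2178,.118],PSI-307+90)
im=capture('side')[:,:,::-1]; cv2.imwrite('pics/side5.png',im)
u,v=proj('side',[.4676,-.2183,.12]).astype(int); crop('pics/side5.png','pics/side5c.png',u-40,v-45,u+40,v+30,7)
```

```text
t 22.23 p [ 0.4672 -0.2189  0.1787] F [-0.33 -0.32 -0.02] T [ 0.059  0.017 -0.016] w 0.0427 q [-0.44  0.36  0.92  2.07 -0.37  0.88 -0.02]
xax [ 3.e-04 -6.e-04 -1.e+00] yax ang -41.23
shift tool cm [ 6.07 -0.06 -0.1 ]
rotvec tool deg [ 1.7997e+02 -6.0000e-02 -2.0000e-02]
rotvec tool deg [-0.03  0.01 -0.04]
```

View pics/side5c.png

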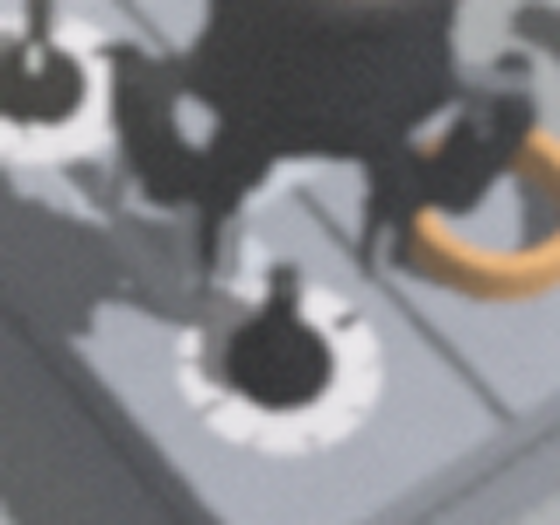

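Emit:
jog_arm:
  rows:
    - [[0.9, -0.05, -0.1], [0, 0, 0], 0.5]
    - [[0.9, 0, 0], [0, 0, 0], 0.5]
    - [[0.9, 0, 0], [0, 0, 0], 0.5]
    - [[0.9, 0, 0], [0, 0, 0], 0.5]
    - [[0.9, 0, 0], [0, 0, 0], 0.5]
    - [[0.8, 0, 0], [0, 0, 0], 0.5]
    - [[0.75, 0, 0], [0, 0, 0], 0.5]
    - [[0, 0, 0], [0, 0, 0], 0.6]
    - [[0, 0, 0], [0, 0, 0], 0.7]
    - [[0, 0, 0], [0, 0, 0], 0.8]
    - [[0, 0, 0], [0, 0, 0], 0.9]
    - [[0, 0, 0], [0, 0, 0], 1.0]
    - [[0, 0, 0], [0, 0, 0], 1.0]

```text
clock: 23.37
eef_pos: [0.4674, -0.2159, 0.1181]
eef_rot: [-2.09, 1.569, 1.905]
force: [-5.9, 3.7, 10.3]
grip_width: 0.0091
```

```bash
python3 s.py; python3 a.py 3
```

```text
t 23.37 Tz -0.074 jaw -41.12 jt [-0.2488 -2.4644  0.0319] F [-5.9  3.7 10.3] Fn 12.4
t 23.52 F [-6.4  4.5 10.4] Tz -0.054+-0.010 jt7 0.0337 jaw -41.120 pos [ 467.39 -215.88  118.09]
```

Emit:
jog_arm:
  rows:
    - [[-0.03, -0.08, 0], [-1, 0, 0], 1.0]
    - [[0, 0, 0], [-1, 0, 0], 1.0]
    - [[0, 0, 0], [-2, 0, 0], 1.0]
    - [[0, 0, 0], [-2, 0, 0], 1.0]
    - [[0, 0, 0], [-2, 0, 0], 1.0]
    - [[0, 0, 0], [-2, 0, 0], 1.0]
    - [[0, 0, 0], [-2, 0, 0], 1.0]
    - [[0, 0, 0], [-2, 0, 0], 1.0]
    - [[0, 0, 0], [-2, 0, 0], 1.0]
    - [[0, 0, 0], [-2, 0, 0], 1.0]

```text
clock: 24.35
eef_pos: [0.4672, -0.2157, 0.1182]
eef_rot: [2.884, 1.57, 0.913]
force: [-1.5, 1.4, -0.1]
grip_width: 0.0092
```

```bash
python3 s.py
```

```text
t 24.35 Tz -0.030 jaw -22.98 jt [-0.2017 -0.4682 -1.0585] F [-1.5  1.4 -0.1] Fn 2.1
```

Emit:
jog_arm:
  rows:
    - [[0, 0, 0], [-2, 0, 0], 1.0]
    - [[0, 0, 0], [-2, 0, 0], 1.0]
    - [[0, 0, 0], [-2, 0, 0], 1.0]
    - [[0, 0, 0], [-2, 0, 0], 1.0]
    - [[0, 0, 0], [-2, 0, 0], 1.0]
    - [[0, 0, 0], [-1, 0, 0], 1.0]
    - [[0, 0, 0], [-0.6, 0, 0], 1.0]
    - [[0, 0, 0], [-0.4, 0, 0], 1.0]
    - [[0, 0, 0], [-0.4, 0, 0], 1.0]

```text
clock: 25.1
eef_pos: [0.4672, -0.2157, 0.1181]
eef_rot: [-3.054, 1.57, 1.472]
force: [-3.6, 2.8, 6.9]
grip_width: 0.0089
```

```bash
python3 s.py
```

```text
t 25.10 Tz -0.032 jaw -10.72 jt [ 0.1038 -1.3866 -0.1309] F [-3.6  2.8  6.9] Fn 8.3
```

Emit:
jog_arm:
  rows:
    - [[0, 0, 0], [-0.4, 0, 0], 1.0]
    - [[0, 0, 0], [-0.4, 0, 0], 1.0]
    - [[0, 0, 0], [-0.4, 0, 0], 1.0]

```text
clock: 25.35
eef_pos: [0.4672, -0.2158, 0.1181]
eef_rot: [-3.051, 1.571, 1.495]
force: [-3.3, 2.5, 5.8]
grip_width: 0.009
```

```bash
python3 s.py
```

```text
t 25.35 Tz -0.028 jaw -9.52 jt [ 0.0719 -1.4063 -0.1747] F [-3.3  2.5  5.8] Fn 7.1
```

Emit:
jog_arm:
  rows:
    - [[0, 0, 0], [-0.4, 0, 0], 1.0]
    - [[0, 0, 0], [-0.4, 0, 0], 1.0]
    - [[0, 0, 0], [-0.4, 0, 0], 1.0]

```text
clock: 25.6
eef_pos: [0.4672, -0.2158, 0.1181]
eef_rot: [-2.911, 1.571, 1.657]
force: [-2.7, 2.8, 6.6]
grip_width: 0.0085
```

```bash
python3 s.py
```

```text
t 25.60 Tz -0.087 jaw -8.32 jt [ 0.0885 -1.4137 -0.1614] F [-2.7  2.8  6.6] Fn 7.6
```

Emit:
jog_arm:
  rows:
    - [[-0.02, -0.03, 0], [-0.4, 0, 0], 1.0]
    - [[0, 0, 0], [-0.4, 0, 0], 1.0]
    - [[0, 0, 0], [-0.4, 0, 0], 1.0]
    - [[0, 0, 0], [-0.4, 0, 0], 1.0]
    - [[0, 0, 0], [-0.4, 0, 0], 1.0]
    - [[0, 0, 0], [-0.4, 0, 0], 1.0]

```text
clock: 26.1
eef_pos: [0.4671, -0.2157, 0.1181]
eef_rot: [1.57, 1.571, -0.103]
force: [1.8, 2.7, -0.2]
grip_width: 0.009
```

```bash
python3 s.py
```

```text
t 26.10 Tz -0.030 jaw -5.88 jt [ 0.73   -0.0217 -0.1852] F [ 1.8  2.7 -0.2] Fn 3.3
```

Emit:
jog_arm:
  rows:
    - [[0, 0, 0], [-0.4, 0, 0], 1.0]
    - [[0, 0, 0], [-0.4, 0, 0], 1.0]
    - [[0, 0, 0], [-0.4, 0, 0], 1.0]

```text
clock: 26.35
eef_pos: [0.4671, -0.2158, 0.1182]
eef_rot: [1.402, 1.571, -0.251]
force: [3.0, 2.9, -0.4]
grip_width: 0.009
```

```bash
python3 s.py
```

```text
t 26.35 Tz -0.032 jaw -4.68 jt [ 0.9292  0.147  -0.1881] F [ 3.   2.9 -0.4] Fn 4.1
```

Dial ≈270.5°. Now two rows at a time.

Emit:
jog_arm:
  rows:
    - [[0, 0, 0], [-0.4, 0, 0], 1.0]
    - [[0, 0, 0], [-0.4, 0, 0], 1.0]

```text
clock: 26.52
eef_pos: [0.467, -0.2157, 0.1182]
eef_rot: [1.578, 1.571, -0.061]
force: [3.7, 2.7, -0.6]
grip_width: 0.0087
```

```bash
python3 s.py
```

```text
t 26.52 Tz 0.016 jaw -3.88 jt [ 1.0573  0.2459 -0.1864] F [ 3.7  2.7 -0.6] Fn 4.7
```

Emit:
jog_arm:
  rows:
    - [[0, 0, 0], [-0.4, 0, 0], 1.0]
    - [[0, 0, 0], [-0.4, 0, 0], 1.0]

```text
clock: 26.68
eef_pos: [0.4671, -0.2158, 0.1182]
eef_rot: [1.43, 1.571, -0.195]
force: [4.2, 3.2, -1.4]
grip_width: 0.0087
```

```bash
python3 s.py
```

```text
t 26.68 Tz -0.134 jaw -3.08 jt [ 1.1789  0.3385 -0.1809] F [ 4.2  3.2 -1.4] Fn 5.5
```

Emit:
jog_arm:
  rows:
    - [[0, 0, 0], [-0.4, 0, 0], 1.0]

```text
clock: 26.77
eef_pos: [0.4671, -0.2157, 0.1182]
eef_rot: [1.538, 1.571, -0.08]
force: [3.2, 3.1, -0.5]
grip_width: 0.0088
```

```bash
python3 s.py
```

```text
t 26.77 Tz -0.044 jaw -2.68 jt [ 1.1821  0.3325 -0.1776] F [ 3.2  3.1 -0.5] Fn 4.5
```

Emit:
jog_arm:
  rows:
    - [[0, 0, 0], [-0.4, 0, 0], 1.0]
    - [[0, 0, 0], [-0.4, 0, 0], 1.0]

```text
clock: 26.93
eef_pos: [0.467, -0.2158, 0.1182]
eef_rot: [1.437, 1.571, -0.166]
force: [2.9, 4.4, -1.9]
grip_width: 0.0092
```

```bash
python3 s.py
```

```text
t 26.93 Tz -0.104 jaw -1.88 jt [ 1.1714  0.3303 -0.1876] F [ 2.9  4.4 -1.9] Fn 5.6
```

Emit:
jog_arm:
  rows:
    - [[0, 0, 0], [-0.4, 0, 0], 1.0]
    - [[0, 0, 0], [-0.4, 0, 0], 1.0]

```text
clock: 27.1
eef_pos: [0.467, -0.2157, 0.1182]
eef_rot: [1.471, 1.571, -0.119]
force: [3.1, 3.7, -1.3]
grip_width: 0.0089
```

```bash
python3 s.py
```

```text
t 27.10 Tz 0.008 jaw -1.08 jt [ 1.1632  0.3093 -0.1882] F [ 3.1  3.7 -1.3] Fn 5.0
```

Emit:
jog_arm:
  rows:
    - [[0, 0, 0], [-0.4, 0, 0], 1.0]
    - [[0, 0, 0], [-0.4, 0, 0], 1.0]

```text
clock: 27.27
eef_pos: [0.467, -0.2157, 0.1182]
eef_rot: [1.519, 1.571, -0.057]
force: [4.0, 3.8, -0.9]
grip_width: 0.0092
```

```bash
python3 s.py
```

```text
t 27.27 Tz -0.100 jaw -0.28 jt [ 1.1632  0.3033 -0.1857] F [ 4.   3.8 -0.9] Fn 5.6
```

Emit:
jog_arm:
  rows:
    - [[0, 0, 0], [-0.4, 0, 0], 1.0]
    - [[0, 0, 0], [-0.4, 0, 0], 1.0]

```text
clock: 27.43
eef_pos: [0.4671, -0.2158, 0.1182]
eef_rot: [1.459, 1.571, -0.103]
force: [4.0, 3.2, -1.2]
grip_width: 0.0086
```

```bash
python3 s.py
```

```text
t 27.43 Tz -0.081 jaw 0.52 jt [ 1.1599  0.2953 -0.1862] F [ 4.   3.2 -1.2] Fn 5.3
```

Emit:
jog_arm:
  rows:
    - [[0, 0, 0], [-0.4, 0, 0], 1.0]
    - [[0, 0, 0], [-0.4, 0, 0], 1.0]

```text
clock: 27.6
eef_pos: [0.467, -0.2158, 0.1182]
eef_rot: [1.433, 1.571, -0.115]
force: [3.5, 3.4, -1.1]
grip_width: 0.0093
```

```bash
python3 s.py
```

```text
t 27.60 Tz -0.076 jaw 1.32 jt [ 1.1642  0.301  -0.1867] F [ 3.5  3.4 -1.1] Fn 5.0
```

Emit:
jog_arm:
  rows:
    - [[0, 0, 0], [-0.4, 0, 0], 1.0]
    - [[0, 0, 0], [-0.4, 0, 0], 1.0]

```text
clock: 27.77
eef_pos: [0.467, -0.2157, 0.1182]
eef_rot: [1.491, 1.571, -0.043]
force: [4.1, 3.8, -1.0]
grip_width: 0.009
```

```bash
python3 s.py
```

```text
t 27.77 Tz -0.011 jaw 2.12 jt [ 1.177   0.2991 -0.1767] F [ 4.1  3.8 -1. ] Fn 5.7
```

Emit:
jog_arm:
  rows:
    - [[0, 0, 0], [-0.4, 0, 0], 1.0]
    - [[0, 0, 0], [-0.4, 0, 0], 1.0]

```text
clock: 27.93
eef_pos: [0.467, -0.2157, 0.1181]
eef_rot: [1.677, 1.571, 0.157]
force: [3.5, 3.0, -0.8]
grip_width: 0.0093
```

```bash
python3 s.py
```

```text
t 27.93 Tz -0.046 jaw 2.92 jt [ 1.1513  0.2735 -0.1874] F [ 3.5  3.  -0.8] Fn 4.7
```

Emit:
jog_arm:
  rows:
    - [[0, 0, 0], [-0.4, 0, 0], 1.0]
    - [[0, 0, 0], [-0.4, 0, 0], 1.0]

```text
clock: 28.1
eef_pos: [0.467, -0.2157, 0.1182]
eef_rot: [1.484, 1.571, -0.022]
force: [3.5, 4.5, -1.3]
grip_width: 0.0091
```

```bash
python3 s.py
```

```text
t 28.10 Tz -0.080 jaw 3.72 jt [ 1.1694  0.2854 -0.1789] F [ 3.5  4.5 -1.3] Fn 5.9
```

Emit:
jog_arm:
  rows:
    - [[0, 0, 0], [-0.4, 0, 0], 1.0]
    - [[0, 0, 0], [-0.4, 0, 0], 1.0]

```text
clock: 28.27
eef_pos: [0.467, -0.2157, 0.1182]
eef_rot: [1.579, 1.571, 0.087]
force: [3.8, 3.7, -1.6]
grip_width: 0.0087
```

```bash
python3 s.py
```

```text
t 28.27 Tz -0.008 jaw 4.52 jt [ 1.1495  0.2619 -0.1844] F [ 3.8  3.7 -1.6] Fn 5.5
```

Emit:
jog_arm:
  rows:
    - [[0, 0, 0], [-0.4, 0, 0], 1.0]
    - [[0, 0, 0], [-0.4, 0, 0], 1.0]

```text
clock: 28.43
eef_pos: [0.467, -0.2157, 0.1182]
eef_rot: [1.351, 1.571, -0.127]
force: [3.0, 3.9, -0.5]
grip_width: 0.0089
```

```bash
python3 s.py
```

```text
t 28.43 Tz -0.096 jaw 5.32 jt [ 1.1765  0.2726 -0.1693] F [ 3.   3.9 -0.5] Fn 5.0
```

Emit:
jog_arm:
  rows:
    - [[0, 0, 0], [-0.4, 0, 0], 1.0]
    - [[0, 0, 0], [-0.4, 0, 0], 1.0]

```text
clock: 28.6
eef_pos: [0.467, -0.2157, 0.1182]
eef_rot: [1.481, 1.571, 0.017]
force: [2.9, 3.4, -0.8]
grip_width: 0.009
```

```bash
python3 s.py
```

```text
t 28.60 Tz -0.071 jaw 6.12 jt [ 1.149   0.254  -0.1825] F [ 2.9  3.4 -0.8] Fn 4.6
```

Emit:
jog_arm:
  rows:
    - [[0, 0, 0], [-0.4, 0, 0], 1.0]
    - [[0, 0, 0], [-0.4, 0, 0], 1.0]

```text
clock: 28.77
eef_pos: [0.467, -0.2157, 0.1181]
eef_rot: [1.262, 1.571, -0.188]
force: [3.5, 4.2, -0.2]
grip_width: 0.0087
```

```bash
python3 s.py
```

```text
t 28.77 Tz -0.032 jaw 6.92 jt [ 1.1607  0.2554 -0.1781] F [ 3.5  4.2 -0.2] Fn 5.4
```

Emit:
jog_arm:
  rows:
    - [[0, 0, 0], [-0.4, 0, 0], 1.0]
    - [[0, 0, 0], [-0.4, 0, 0], 1.0]

```text
clock: 28.93
eef_pos: [0.467, -0.2157, 0.1181]
eef_rot: [1.425, 1.571, -0.011]
force: [3.0, 3.6, -0.4]
grip_width: 0.009
```

```bash
python3 s.py
```

```text
t 28.93 Tz -0.052 jaw 7.72 jt [ 1.1557  0.2504 -0.1858] F [ 3.   3.6 -0.4] Fn 4.7
```

Emit:
jog_arm:
  rows:
    - [[0, 0, 0], [-0.4, 0, 0], 1.0]
    - [[0, 0, 0], [-0.4, 0, 0], 1.0]

```text
clock: 29.1
eef_pos: [0.467, -0.2158, 0.1181]
eef_rot: [1.149, 1.571, -0.273]
force: [3.2, 3.7, -0.6]
grip_width: 0.0089
```

```bash
python3 s.py
```

```text
t 29.10 Tz -0.066 jaw 8.52 jt [ 1.1346  0.2373 -0.1941] F [ 3.2  3.7 -0.6] Fn 5.0
```

Emit:
jog_arm:
  rows:
    - [[0, 0, 0], [-0.4, 0, 0], 1.0]
    - [[0, 0, 0], [-0.4, 0, 0], 1.0]

```text
clock: 29.27
eef_pos: [0.467, -0.2157, 0.1181]
eef_rot: [1.227, 1.571, -0.181]
force: [3.6, 3.2, -0.9]
grip_width: 0.0092
```

```bash
python3 s.py
```

```text
t 29.27 Tz -0.039 jaw 9.32 jt [ 1.1663  0.2429 -0.1767] F [ 3.6  3.2 -0.9] Fn 4.9
```

Emit:
jog_arm:
  rows:
    - [[0, 0, 0], [-0.4, 0, 0], 1.0]
    - [[0, 0, 0], [-0.4, 0, 0], 1.0]

```text
clock: 29.43
eef_pos: [0.467, -0.2157, 0.1182]
eef_rot: [1.9, 1.571, 0.505]
force: [3.9, 3.7, -0.1]
grip_width: 0.0089
```

```bash
python3 s.py
```

```text
t 29.43 Tz -0.039 jaw 10.12 jt [ 1.1283  0.2277 -0.1987] F [ 3.9  3.7 -0.1] Fn 5.3
```

Emit:
jog_arm:
  rows:
    - [[0, 0, 0], [-0.4, 0, 0], 1.0]
    - [[0, 0, 0], [-0.4, 0, 0], 1.0]

```text
clock: 29.6
eef_pos: [0.467, -0.2157, 0.1182]
eef_rot: [1.306, 1.571, -0.074]
force: [4.1, 4.3, 0.5]
grip_width: 0.0092
```

```bash
python3 s.py
```

```text
t 29.60 Tz -0.082 jaw 10.92 jt [ 1.1458  0.2282 -0.1928] F [4.1 4.3 0.5] Fn 6.0
```

Emit:
jog_arm:
  rows:
    - [[0, 0, 0], [-0.4, 0, 0], 1.0]
    - [[0, 0, 0], [-0.4, 0, 0], 1.0]

```text
clock: 29.77
eef_pos: [0.467, -0.2158, 0.1181]
eef_rot: [1.619, 1.571, 0.253]
force: [3.3, 3.7, -0.8]
grip_width: 0.0088
```

```bash
python3 s.py
```

```text
t 29.77 Tz -0.063 jaw 11.72 jt [ 1.1759  0.2316 -0.1723] F [ 3.3  3.7 -0.8] Fn 5.0
```

Emit:
jog_arm:
  rows:
    - [[0, 0, 0], [-0.4, 0, 0], 1.0]
    - [[0, 0, 0], [-0.4, 0, 0], 1.0]

```text
clock: 29.93
eef_pos: [0.467, -0.2157, 0.1182]
eef_rot: [1.611, 1.571, 0.259]
force: [3.6, 3.9, -0.4]
grip_width: 0.0092
```

```bash
python3 s.py
```

```text
t 29.93 Tz 0.012 jaw 12.52 jt [ 1.1265  0.213  -0.201 ] F [ 3.6  3.9 -0.4] Fn 5.3
```

Emit:
jog_arm:
  rows:
    - [[0, 0, 0], [-0.4, 0, 0], 1.0]
    - [[0, 0, 0], [-0.4, 0, 0], 1.0]

```text
clock: 30.1
eef_pos: [0.467, -0.2157, 0.1182]
eef_rot: [1.482, 1.571, 0.144]
force: [3.1, 3.6, -0.8]
grip_width: 0.0091
```

```bash
python3 s.py
```

```text
t 30.10 Tz -0.029 jaw 13.32 jt [ 1.1345  0.2127 -0.2057] F [ 3.1  3.6 -0.8] Fn 4.9
```

Emit:
jog_arm:
  rows:
    - [[0, 0, 0], [-0.4, 0, 0], 1.0]
    - [[0, 0, 0], [-0.4, 0, 0], 1.0]

```text
clock: 30.27
eef_pos: [0.467, -0.2158, 0.1182]
eef_rot: [1.506, 1.571, 0.181]
force: [2.5, 3.4, 0.2]
grip_width: 0.0091
```

```bash
python3 s.py
```

```text
t 30.27 Tz -0.024 jaw 14.12 jt [ 1.1579  0.2102 -0.1932] F [2.5 3.4 0.2] Fn 4.2
```

Emit:
jog_arm:
  rows:
    - [[0, 0, 0], [-0.4, 0, 0], 1.0]
    - [[0, 0, 0], [-0.4, 0, 0], 1.0]

```text
clock: 30.43
eef_pos: [0.467, -0.2157, 0.1182]
eef_rot: [1.561, 1.571, 0.251]
force: [2.4, 4.0, -0.4]
grip_width: 0.009
```

```bash
python3 s.py
```

```text
t 30.43 Tz -0.076 jaw 14.92 jt [ 1.1712  0.2093 -0.1796] F [ 2.4  4.  -0.4] Fn 4.6
```

Emit:
jog_arm:
  rows:
    - [[0, 0, 0], [-0.4, 0, 0], 1.0]
    - [[0, 0, 0], [-0.4, 0, 0], 1.0]

```text
clock: 30.6
eef_pos: [0.467, -0.2157, 0.1181]
eef_rot: [1.643, 1.571, 0.347]
force: [1.9, 4.5, -1.7]
grip_width: 0.0094
```

```bash
python3 s.py
```

```text
t 30.60 Tz -0.035 jaw 15.72 jt [ 1.1456  0.1937 -0.1899] F [ 1.9  4.5 -1.7] Fn 5.2
```

Emit:
jog_arm:
  rows:
    - [[0, 0, 0], [-0.4, 0, 0], 1.0]
    - [[0, 0, 0], [-0.4, 0, 0], 1.0]

```text
clock: 30.77
eef_pos: [0.467, -0.2157, 0.1182]
eef_rot: [1.454, 1.571, 0.171]
force: [2.8, 3.3, -0.0]
grip_width: 0.0093
```

```bash
python3 s.py
```

```text
t 30.77 Tz 0.038 jaw 16.52 jt [ 1.1182  0.1937 -0.2134] F [ 2.8  3.3 -0. ] Fn 4.4
```

Emit:
jog_arm:
  rows:
    - [[0, 0, 0], [-0.4, 0, 0], 1.0]
    - [[0, 0, 0], [-0.4, 0, 0], 1.0]

```text
clock: 30.93
eef_pos: [0.467, -0.2157, 0.1181]
eef_rot: [1.774, 1.571, 0.506]
force: [3.0, 4.2, -0.9]
grip_width: 0.0092
```

```bash
python3 s.py
```

```text
t 30.93 Tz -0.096 jaw 17.32 jt [ 1.1289  0.1841 -0.2001] F [ 3.   4.2 -0.9] Fn 5.3
```

Emit:
jog_arm:
  rows:
    - [[0, 0, 0], [-0.4, 0, 0], 1.0]
    - [[0, 0, 0], [-0.4, 0, 0], 1.0]

```text
clock: 31.1
eef_pos: [0.467, -0.2157, 0.1182]
eef_rot: [1.364, 1.571, 0.11]
force: [3.2, 4.7, -0.6]
grip_width: 0.0086
```

```bash
python3 s.py
```

```text
t 31.10 Tz -0.046 jaw 18.12 jt [ 1.1626  0.1882 -0.1862] F [ 3.2  4.7 -0.6] Fn 5.7
```

Emit:
jog_arm:
  rows:
    - [[0, 0, 0], [-0.4, 0, 0], 1.0]
    - [[0, 0, 0], [-0.4, 0, 0], 1.0]

```text
clock: 31.27
eef_pos: [0.467, -0.2157, 0.1182]
eef_rot: [1.008, 1.571, -0.233]
force: [3.5, 3.7, 0.4]
grip_width: 0.0091
```

```bash
python3 s.py
```

```text
t 31.27 Tz 0.014 jaw 18.92 jt [ 1.0947  0.1821 -0.2377] F [3.5 3.7 0.4] Fn 5.1
```

Emit:
jog_arm:
  rows:
    - [[0, 0, 0], [-0.4, 0, 0], 1.0]

```text
clock: 31.35
eef_pos: [0.467, -0.2157, 0.1181]
eef_rot: [1.474, 1.571, 0.24]
force: [2.7, 4.7, -0.4]
grip_width: 0.0086
```

```bash
python3 s.py
```

```text
t 31.35 Tz -0.007 jaw 19.32 jt [ 1.125   0.1768 -0.217 ] F [ 2.7  4.7 -0.4] Fn 5.4
```

Emit:
jog_arm:
  rows:
    - [[0, 0, 0], [-0.4, 0, 0], 1.0]

```text
clock: 31.43
eef_pos: [0.4669, -0.2158, 0.1182]
eef_rot: [1.292, 1.571, 0.066]
force: [4.2, 4.2, -0.6]
grip_width: 0.0089
```

```bash
python3 s.py
```

```text
t 31.43 Tz -0.011 jaw 19.72 jt [ 1.1027  0.1741 -0.2347] F [ 4.2  4.2 -0.6] Fn 6.0
```

Emit:
jog_arm:
  rows:
    - [[0, 0, 0], [-0.4, 0, 0], 1.0]

```text
clock: 31.52
eef_pos: [0.467, -0.2158, 0.1182]
eef_rot: [1.417, 1.571, 0.197]
force: [3.3, 3.8, -1.1]
grip_width: 0.0089
```

```bash
python3 s.py
```

```text
t 31.52 Tz -0.063 jaw 20.12 jt [ 1.1428  0.1779 -0.2006] F [ 3.3  3.8 -1.1] Fn 5.2
```

Emit:
jog_arm:
  rows:
    - [[0, 0, 0], [-0.4, 0, 0], 1.0]

```text
clock: 31.6
eef_pos: [0.4669, -0.2157, 0.1181]
eef_rot: [1.967, 1.571, 0.755]
force: [2.4, 4.2, -0.7]
grip_width: 0.009
```

```bash
python3 s.py
```

```text
t 31.60 Tz -0.005 jaw 20.52 jt [ 1.0964  0.168  -0.2375] F [ 2.4  4.2 -0.7] Fn 4.9
```

Emit:
jog_arm:
  rows:
    - [[0, 0, 0], [-0.4, 0, 0], 1.0]
    - [[0, 0, 0], [-0.4, 0, 0], 1.0]

```text
clock: 31.77
eef_pos: [0.4669, -0.2157, 0.1182]
eef_rot: [1.61, 1.571, 0.411]
force: [2.6, 4.7, 0.5]
grip_width: 0.0089
```

```bash
python3 s.py
```

```text
t 31.77 Tz -0.088 jaw 21.32 jt [ 1.1632  0.1652 -0.1941] F [2.6 4.7 0.5] Fn 5.4
```

Emit:
jog_arm:
  rows:
    - [[0, 0, 0], [-0.4, 0, 0], 1.0]
    - [[0, 0, 0], [-0.4, 0, 0], 1.0]

```text
clock: 31.93
eef_pos: [0.4669, -0.2157, 0.1181]
eef_rot: [2.806, 1.571, 1.621]
force: [2.4, 3.3, -0.2]
grip_width: 0.009
```

```bash
python3 s.py
```

```text
t 31.93 Tz -0.003 jaw 22.12 jt [ 1.1238  0.1572 -0.2247] F [ 2.4  3.3 -0.2] Fn 4.1
```

Emit:
jog_arm:
  rows:
    - [[0, 0, 0], [-0.4, 0, 0], 1.0]
    - [[0, 0, 0], [-0.4, 0, 0], 1.0]

```text
clock: 32.1
eef_pos: [0.467, -0.2157, 0.1182]
eef_rot: [1.126, 1.571, -0.045]
force: [3.9, 4.6, -0.1]
grip_width: 0.009
```

```bash
python3 s.py
```

```text
t 32.10 Tz -0.008 jaw 22.92 jt [ 1.0771  0.1396 -0.2862] F [ 3.9  4.6 -0.1] Fn 6.0
```

Emit:
jog_arm:
  rows:
    - [[0, 0, 0], [-0.4, 0, 0], 1.0]

```text
clock: 32.18
eef_pos: [0.4669, -0.2157, 0.1181]
eef_rot: [-2.252, 1.571, 2.867]
force: [3.1, 3.8, 0.2]
grip_width: 0.0089
```

```bash
python3 s.py
```

```text
t 32.18 Tz -0.007 jaw 23.32 jt [ 1.137   0.159  -0.2413] F [3.1 3.8 0.2] Fn 4.9
```

Emit:
jog_arm:
  rows:
    - [[0, 0, 0], [-0.4, 0, 0], 1.0]

```text
clock: 32.27
eef_pos: [0.4669, -0.2158, 0.1181]
eef_rot: [1.181, 1.571, 0.024]
force: [4.1, 4.4, 0.8]
grip_width: 0.0091
```

```bash
python3 s.py
```

```text
t 32.27 Tz 0.000 jaw 23.72 jt [ 1.1839  0.148  -0.2111] F [4.1 4.4 0.8] Fn 6.1
```

Emit:
jog_arm:
  rows:
    - [[0, 0, 0], [-0.4, 0, 0], 1.0]

```text
clock: 32.35
eef_pos: [0.467, -0.2158, 0.1182]
eef_rot: [1.561, 1.571, 0.411]
force: [2.2, 3.7, 0.5]
grip_width: 0.0092
```

```bash
python3 s.py
```

```text
t 32.35 Tz -0.022 jaw 24.12 jt [ 1.1957  0.1492 -0.2028] F [2.2 3.7 0.5] Fn 4.3
```

Emit:
jog_arm:
  rows:
    - [[0, 0, 0], [-0.4, 0, 0], 1.0]
    - [[0, 0, 0], [-0.4, 0, 0], 1.0]

```text
clock: 32.52
eef_pos: [0.467, -0.2157, 0.1182]
eef_rot: [1.585, 1.571, 0.449]
force: [2.8, 4.0, -0.2]
grip_width: 0.0089
```

```bash
python3 s.py
```

```text
t 32.52 Tz -0.038 jaw 24.92 jt [ 1.1903  0.1448 -0.2057] F [ 2.8  4.  -0.2] Fn 4.9
```

Emit:
jog_arm:
  rows:
    - [[0, 0, 0], [-0.4, 0, 0], 1.0]
    - [[0, 0, 0], [-0.4, 0, 0], 1.0]

```text
clock: 32.68
eef_pos: [0.4669, -0.2158, 0.1182]
eef_rot: [1.831, 1.571, 0.709]
force: [2.1, 4.7, -0.9]
grip_width: 0.009
```

```bash
python3 s.py
```

```text
t 32.68 Tz -0.064 jaw 25.71 jt [ 1.1865  0.14   -0.206 ] F [ 2.1  4.7 -0.9] Fn 5.2
```

Emit:
jog_arm:
  rows:
    - [[0, 0, 0], [-0.4, 0, 0], 1.0]
    - [[0, 0, 0], [-0.4, 0, 0], 1.0]

```text
clock: 32.85
eef_pos: [0.4669, -0.2158, 0.1181]
eef_rot: [-2.48, 1.571, 2.695]
force: [3.0, 3.4, 0.1]
grip_width: 0.0089
```

```bash
python3 s.py
```

```text
t 32.85 Tz -0.047 jaw 26.51 jt [ 1.1835  0.1352 -0.2061] F [3.  3.4 0.1] Fn 4.6
```

Emit:
jog_arm:
  rows:
    - [[0, 0, 0], [-0.4, 0, 0], 1.0]
    - [[0, 0, 0], [-0.4, 0, 0], 1.0]

```text
clock: 33.02
eef_pos: [0.4669, -0.2157, 0.1181]
eef_rot: [2.968, 1.571, 1.874]
force: [2.6, 4.8, -0.1]
grip_width: 0.009
```

```bash
python3 s.py
```

```text
t 33.02 Tz 0.036 jaw 27.31 jt [ 1.1796  0.1306 -0.2062] F [ 2.6  4.8 -0.1] Fn 5.5
```

Emit:
jog_arm:
  rows:
    - [[0, 0, 0], [-0.4, 0, 0], 1.0]
    - [[0, 0, 0], [-0.4, 0, 0], 1.0]

```text
clock: 33.18
eef_pos: [0.4669, -0.2158, 0.1181]
eef_rot: [0.825, 1.571, -0.256]
force: [3.0, 4.3, 0.2]
grip_width: 0.0089
```

```bash
python3 s.py
```

```text
t 33.18 Tz -0.108 jaw 28.11 jt [ 1.1852  0.1198 -0.2066] F [3.  4.3 0.2] Fn 5.3
```

Emit:
jog_arm:
  rows:
    - [[0, 0, 0], [-0.4, 0, 0], 1.0]
    - [[0, 0, 0], [-0.4, 0, 0], 1.0]

```text
clock: 33.35
eef_pos: [0.4669, -0.2158, 0.1182]
eef_rot: [1.242, 1.571, 0.176]
force: [3.9, 3.1, -0.8]
grip_width: 0.0088
```

```bash
python3 s.py
```

```text
t 33.35 Tz -0.028 jaw 28.92 jt [ 1.1814  0.1155 -0.2065] F [ 3.9  3.1 -0.8] Fn 5.0
```

Emit:
jog_arm:
  rows:
    - [[0, 0, 0], [-0.4, 0, 0], 1.0]

```text
clock: 33.43
eef_pos: [0.4669, -0.2158, 0.1182]
eef_rot: [1.385, 1.571, 0.325]
force: [3.0, 4.7, -0.0]
grip_width: 0.0093
```

```bash
python3 s.py
```

```text
t 33.43 Tz 0.011 jaw 29.31 jt [ 1.1799  0.1133 -0.2066] F [ 3.   4.7 -0. ] Fn 5.6
```

Emit:
jog_arm:
  rows:
    - [[0, 0, 0], [-0.4, 0, 0], 1.0]
    - [[0, 0, 0], [-0.3, 0, 0], 1.0]

```text
clock: 33.6
eef_pos: [0.4669, -0.2158, 0.1181]
eef_rot: [-0.356, 1.571, -1.403]
force: [3.1, 4.6, 0.1]
grip_width: 0.0091
```

```bash
python3 s.py
```

```text
t 33.60 Tz -0.011 jaw 30.02 jt [ 1.2039  0.106  -0.0948] F [3.1 4.6 0.1] Fn 5.5
```

Emit:
jog_arm:
  rows:
    - [[0, 0, 0], [-0.3, 0, 0], 1.0]

```text
clock: 33.68
eef_pos: [0.4669, -0.2158, 0.1182]
eef_rot: [1.822, 1.571, 0.78]
force: [3.1, 4.0, -0.1]
grip_width: 0.0089
```

```bash
python3 s.py
```

```text
t 33.68 Tz -0.024 jaw 30.31 jt [ 1.2033  0.0985 -0.128 ] F [ 3.1  4.  -0.1] Fn 5.0
```

Emit:
jog_arm:
  rows:
    - [[0, 0, 0], [-0.3, 0, 0], 1.0]
    - [[0, 0, 0], [-0.3, 0, 0], 1.0]

```text
clock: 33.85
eef_pos: [0.4669, -0.2158, 0.1181]
eef_rot: [3.099, 1.571, 2.067]
force: [2.7, 4.3, 0.4]
grip_width: 0.009
```

```bash
python3 s.py
```

```text
t 33.85 Tz -0.096 jaw 30.91 jt [ 1.2424  0.0895 -0.0947] F [2.7 4.3 0.4] Fn 5.1
```

Emit:
jog_arm:
  rows:
    - [[0, 0, 0], [-0.2, 0, 0], 1.0]

```text
clock: 33.93
eef_pos: [0.4669, -0.2157, 0.1181]
eef_rot: [2.326, 1.571, 1.298]
force: [3.0, 4.3, 1.5]
grip_width: 0.0088
```

```bash
python3 s.py;python3 a.py 5
```

```text
t 33.93 Tz -0.082 jaw 31.11 jt [1.2812 0.0919 0.035 ] F [3.  4.3 1.5] Fn 5.4
t 34.18 F [3.  4.5 0.5] Tz -0.058+-0.016 jt7 0.0679 jaw 31.100 pos [ 466.9  -215.76  118.15]
```

Emit:
jog_arm:
  rows:
    - [[0, 0, 0], [-0.12, 0, 0], 1.0]

```text
clock: 34.27
eef_pos: [0.4669, -0.2158, 0.1181]
eef_rot: [2.55, 1.571, 1.523]
force: [2.8, 4.7, 0.5]
grip_width: 0.009
```

```bash
python3 a.py 5
```

```text
t 34.52 F [3.1 3.9 0.6] Tz -0.083+-0.019 jt7 0.0734 jaw 31.214 pos [ 466.89 -215.76  118.14]
```

Emit:
jog_arm:
  rows:
    - [[0, 0, 0], [-0.15, 0, 0], 1.0]

```text
clock: 34.6
eef_pos: [0.4669, -0.2158, 0.1182]
eef_rot: [2.378, 1.571, 1.354]
force: [2.4, 4.2, 1.0]
grip_width: 0.009
```

```bash
python3 a.py 6
```

```text
t 34.90 F [2.8 4.1 0.2] Tz -0.104+-0.019 jt7 0.0818 jaw 31.363 pos [ 466.9  -215.77  118.15]
```

Emit:
jog_arm:
  rows:
    - [[0, 0, 0], [0.4, 0, 0], 1.0]
    - [[0, 0, 0], [0.4, 0, 0], 1.0]
    - [[0, 0, 0], [0.4, 0, 0], 1.0]
    - [[0, 0, 0], [0.3, 0, 0], 0.95]
    - [[0, 0, 0], [0, 0, 0], 0.7]
    - [[0, 0, 0], [0, 0, 0], 0.5]
    - [[0, 0, 0], [0, 0, 0], 0.5]
    - [[0, 0, 0], [0, 0, 0], 0.5]
    - [[-1, 0, 0], [0, 0, 0], 0.5]
    - [[-1.5, 0, 0], [0, 0, 0], 0.5]
    - [[-2, 0, 0], [0, 0, 0], 0.5]
    - [[-1.5, 0, 0], [0, 0, 0], 0.5]

```text
clock: 35.9
eef_pos: [0.4668, -0.2163, 0.1799]
eef_rot: [0.059, 1.57, -0.992]
force: [0.1, -0.0, -0.6]
grip_width: 0.0426
```

Run:
```python
from h import *
go([.4725,-.1412,.178],-4.2)
im=capture('side')[:,:,::-1]; cv2.imwrite('pics/side6.png',im)
u,v=proj('side',[.4731,-.1436,.12]).astype(int); crop('pics/side6.png','pics/side6c.png',u-45,v-35,u+50,v+45,8)
# tray corners from first top & side pictures for measuring
crop('pics/top0.png','pics/tray_t.png',145,160,245,245,7)
crop('pics/side0.png','pics/tray_s.png',175,140,270,215,7)
```

```text
t 35.9 p [ 0.4668 -0.2163  0.1799] F [ 0.12 -0.02 -0.59] T [-0.053 -0.041  0.016] w 0.0426 q [-0.16  0.27  0.55  2.06 -0.19  0.86  1.02]
xax [ 3.e-04 -5.e-04 -1.e+00] yax ang 29.81
shift tool cm [ 0.19  4.22 -6.23]
rotvec tool deg [ 3.401e+01  3.000e-02 -1.000e-02]
rotvec tool deg [-1.4599e+02  1.0000e-02  4.0000e-02]
```

View pics/side6c.png

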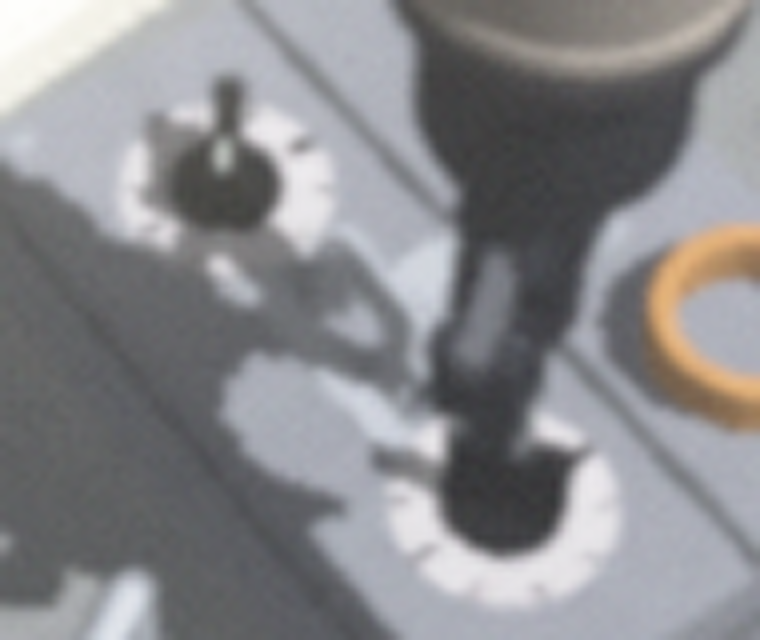

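View pics/tray_t.png

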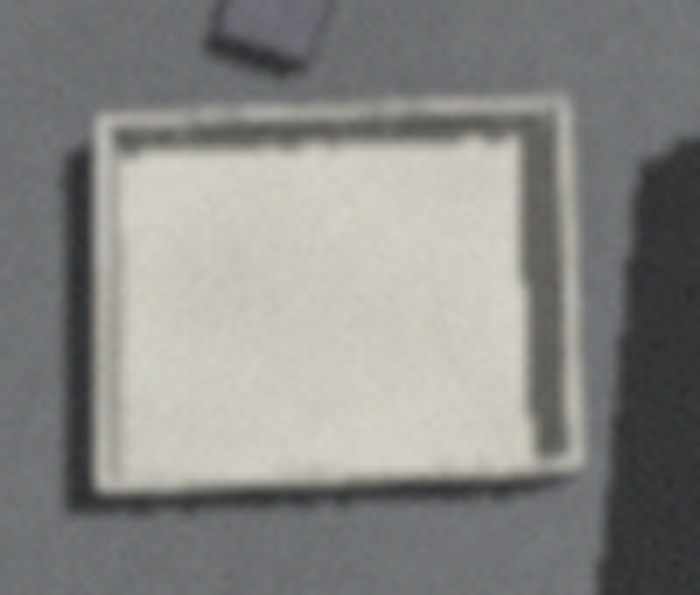

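View pics/tray_s.png

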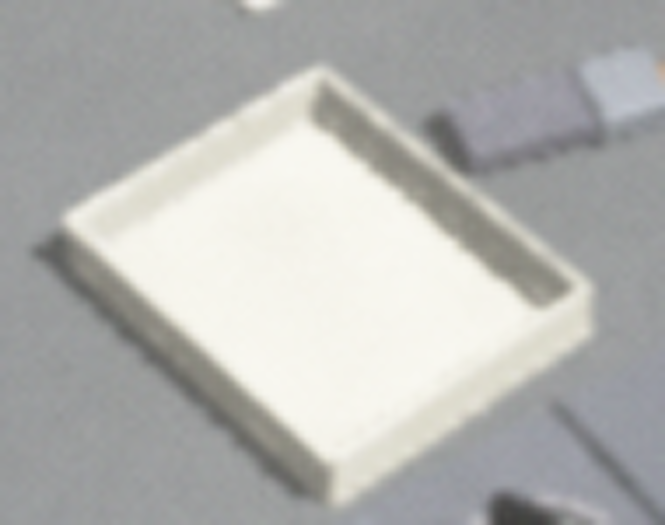

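Run:
```python
from h import *
k=7
def T(x,y): return ((x+.5)/k-.5+145,(y+.5)/k-.5+160)
def S(x,y): return ((x+.5)/k-.5+175,(y+.5)/k-.5+140)
t=[(97,492),(580,468),(97,115),(570,97)]; s=[(65,222),(335,465),(322,68),(590,290)]
P=[]
for a,b in zip(s,t):
    X,e=tri(S(*a),T(*b)); P.append(X); print(X.round(4),round(e,4))
P=np.array(P); c=P.mean(0); dy=(P[0]+P[2]-P[1]-P[3])/2; dx=(P[2]+P[3]-P[0]-P[1])/2
print('c',c.round(4),'y len',np.linalg.norm(dy),'x len',np.linalg.norm(dx),'yaw',np.degrees(np.arctan2(-dy[0],dy[1])),np.degrees(np.arctan2(dx[1],dx[0])))
# shackle overlay
a=np.radians(-4.2);Rz=np.array([[np.cos(a),-np.sin(a)],[np.sin(a),np.cos(a)]])
out=[]
for n in('top','side'):
    im=cv2.imread(f'pics/{n}0.png'); u,v=proj(n,[.4731,-.1436,.12]).astype(int); K=11
    im=cv2.resize(im[v-17:v+17,u-17:u+17],None,fx=K,fy=K,interpolation=cv2.INTER_CUBIC)
    for y,z in[(-.018,.09),(-.018,.122),(.018,.122),(.018,.09)]:
        q=Rz@[0,y]; w=proj(n,[.4731+q[0],-.1436+q[1],z]); cv2.circle(im,tuple(((w-[u-17,v-17]+.5)*K).astype(int)),4,(0,0,255),1)
    out.append(im)
cv2.imwrite('pics/sh.png',np.hstack(out))
```

```text
[0.4658 0.2548 0.0284] 0.0022
[0.475  0.0647 0.0294] 0.0019
[0.6164 0.2614 0.0277] 0.0002
[0.6232 0.0712 0.0297] 0.002
c [0.5451 0.163  0.0288] y len 0.1903176119966528 x len 0.14952863717445175 yaw 2.4010285416623836 2.501959337417713
```

View pics/sh.png

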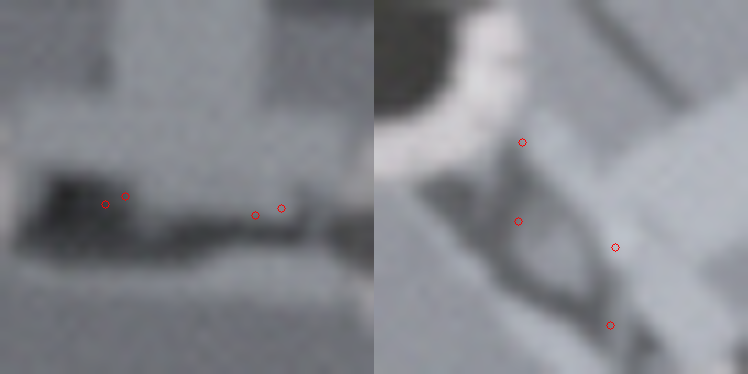

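Emit:
jog_arm:
  rows:
    - [[0, 1.4, -2.08], [0, 0, 0], 0.6]
    - [[0, 1.4, -2.08], [0, 0, 0], 0.6]
    - [[0, 1.42, -2.08], [0, 0, 0], 0.6]
    - [[0, 0, 0], [5.7, 0, 0], 0.6]
    - [[0, 0, 0], [5.7, 0, 0], 0.6]
    - [[0, 0, 0], [5.7, 0, 0], 0.6]
    - [[0, 0, 0], [5.7, 0, 0], 0.6]
    - [[0, 0, 0], [5.7, 0, 0], 0.6]
    - [[0, 0, 0], [5.5, 0, 0], 0.6]
    - [[0, 0, 0], [0, 0, 0], 0.6]

```text
clock: 36.78
eef_pos: [0.4724, -0.1408, 0.1786]
eef_rot: [1.138, 1.571, -0.51]
force: [1.5, 0.8, 0.2]
grip_width: 0.0341
```

Run:
```python
from h import *
go([.4725,-.1412,.122],-4.2)
im=capture('side')[:,:,::-1]; cv2.imwrite('pics/side7.png',im)
u,v=proj('side',[.4731,-.1436,.12]).astype(int); crop('pics/side7.png','pics/side7c.png',u-45,v-45,u+45,v+35,8)
```

```text
t 36.78 p [ 0.4724 -0.1408  0.1786] F [1.48 0.76 0.24] T [ 0.033 -0.015 -0.024] w 0.0341 q [-0.39  0.25  0.64  2.11 -0.2   0.84  0.29]
xax [ 2.e-04 -1.e-04 -1.e+00] yax ang -4.44
shift tool cm [5.66 0.01 0.04]
rotvec tool deg [-0.24  0.   -0.01]
rotvec tool deg [ 1.7976e+02 -2.0000e-02 -1.0000e-02]
```

View pics/side7c.png

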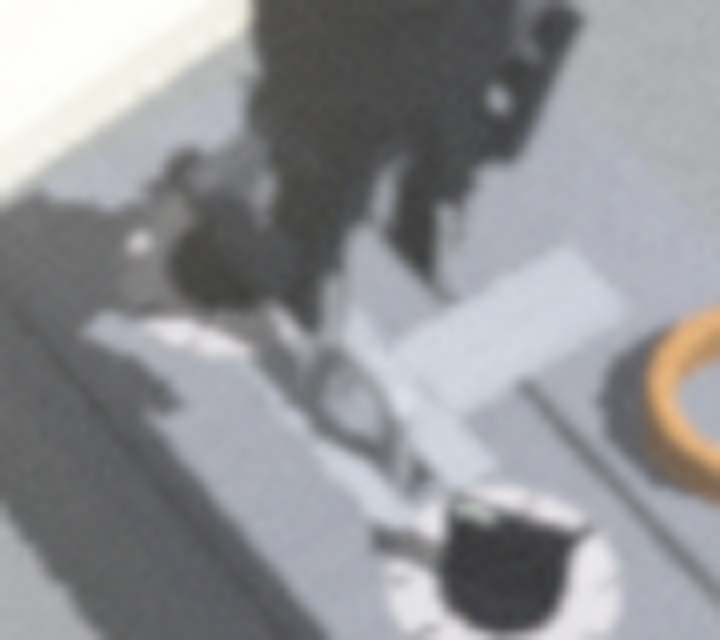

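Emit:
jog_arm:
  rows:
    - [[0.9, 0, 0], [0, 0, 0], 0.6]
    - [[0.9, 0, 0], [0, 0, 0], 0.6]
    - [[0.9, 0, 0], [0, 0, 0], 0.6]
    - [[0.9, 0, 0], [0, 0, 0], 0.6]
    - [[0.9, 0, 0], [0, 0, 0], 0.6]
    - [[0.6, 0, 0], [0, 0, 0], 0.6]
    - [[0.4, 0, 0], [0, 0, 0], 0.6]
    - [[0, 0, 0], [0, 0, 0], 0.7]
    - [[0, 0, 0], [0, 0, 0], 0.8]
    - [[0, 0, 0], [0, 0, 0], 0.82]

```text
clock: 37.67
eef_pos: [0.4726, -0.1408, 0.1234]
eef_rot: [1.485, 1.57, -0.158]
force: [0.0, -0.3, 0.4]
grip_width: 0.0156
```

Run:
```python
from h import *
stat()
im=capture('side')[:,:,::-1]; cv2.imwrite('pics/side8.png',im)
u,v=proj('side',[.4731,-.1436,.12]).astype(int); crop('pics/side8.png','pics/side8c.png',u-35,v-35,u+35,v+30,9)
```

```text
t 37.67 p [ 0.4726 -0.1408  0.1234] F [ 0.04 -0.35  0.43] T [-0.013 -0.003  0.004] w 0.0156 q [-0.33  0.34  0.59  2.15 -0.29  0.73  0.37]
xax [ 4.e-04 -1.e-04 -1.e+00] yax ang -4.16
```

View pics/side8c.png

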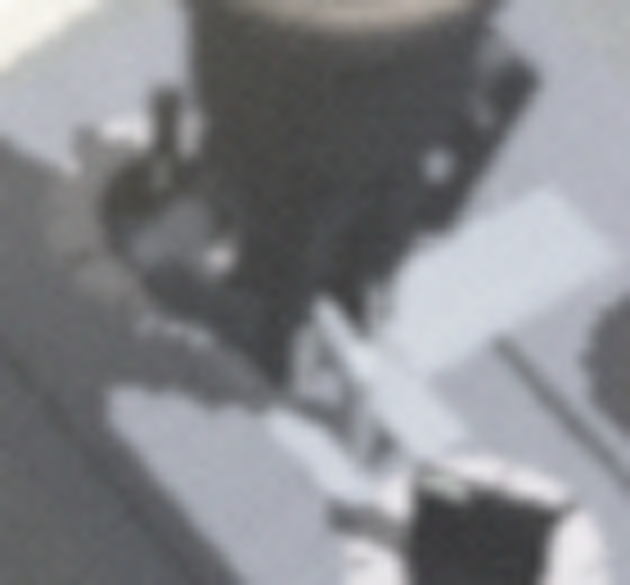

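Shackle bar at about (340,330) lies between the pads, no contact yet. Close gradually.

Emit:
jog_arm:
  rows:
    - [[0, 0, 0], [0, 0, 0], 0.85]
    - [[0, 0, 0], [0, 0, 0], 0.88]
    - [[0, 0, 0], [0, 0, 0], 0.91]
    - [[0, 0, 0], [0, 0, 0], 0.95]
    - [[0, 0, 0], [0, 0, 0], 1.0]
    - [[0, 0, 0], [0, 0, 0], 1.0]

```text
clock: 38.22
eef_pos: [0.4728, -0.1407, 0.1235]
eef_rot: [1.741, 1.57, 0.098]
force: [-0.2, 0.3, 5.1]
grip_width: 0.0079
```

```bash
python3 -c "
from h import *
stat()"
```

```text
t 38.22 p [ 0.4728 -0.1407  0.1235] F [-0.2   0.31  5.08] T [ 0.107  0.061 -0.024] w 0.0079 q [-0.33  0.34  0.59  2.15 -0.29  0.73  0.37]
xax [ 8.e-04  1.e-04 -1.e+00] yax ang -4.16
```

Emit:
jog_arm:
  rows:
    - [[-0.1, 0, 0], [0, 0, 0], 1.0]
    - [[-0.05, 0, 0], [0, 0, 0], 1.0]
    - [[0, 0, 0], [0, 0, 0], 1.0]

```text
clock: 38.47
eef_pos: [0.4723, -0.1407, 0.1246]
eef_rot: [-1.53, 1.571, 3.11]
force: [-0.3, -0.3, -1.3]
grip_width: 0.0079
```

```bash
python3 -c "
from h import *
stat()"
```

```text
t 38.47 p [ 0.4723 -0.1407  0.1246] F [-0.25 -0.29 -1.29] T [-0.004  0.054 -0.034] w 0.0079 q [-0.34  0.34  0.59  2.15 -0.28  0.73  0.37]
xax [-2.e-04  0.e+00 -1.e+00] yax ang -4.16
```

Emit:
jog_arm:
  rows:
    - [[-0.05, 0, 0], [0, 0, 0], 1.0]
    - [[-0.05, 0, 0], [0, 0, 0], 1.0]
    - [[-0.05, 0, 0], [0, 0, 0], 1.0]

```text
clock: 38.72
eef_pos: [0.4724, -0.1407, 0.1261]
eef_rot: [-1.281, 1.571, -2.924]
force: [-0.6, 0.5, -1.8]
grip_width: 0.0077
```

```bash
python3 -c "
from h import *
stat()"
```

```text
t 38.72 p [ 0.4724 -0.1407  0.1261] F [-0.57  0.48 -1.81] T [-0.003 -0.014 -0.032] w 0.0077 q [-0.34  0.34  0.59  2.15 -0.28  0.73  0.37]
xax [-2.e-04 -0.e+00 -1.e+00] yax ang -4.16
```

Emit:
jog_arm:
  rows:
    - [[-0.2, 0, 0], [0, 0, 0], 1.0]
    - [[-0.3, 0, 0], [0, 0, 0], 1.0]
    - [[-0.3, 0, 0], [0, 0, 0], 1.0]
    - [[-0.3, 0, 0], [0, 0, 0], 1.0]

```text
clock: 39.05
eef_pos: [0.4725, -0.1407, 0.1375]
eef_rot: [1.31, 1.571, -0.333]
force: [-0.2, 0.2, -2.0]
grip_width: 0.0078
```

```bash
python3 -c "
from h import *
stat()"
```

```text
t 39.05 p [ 0.4725 -0.1407  0.1375] F [-0.2   0.18 -1.96] T [-0.038 -0.019  0.004] w 0.0078 q [-0.35  0.32  0.61  2.14 -0.26  0.76  0.35]
xax [ 1.e-04 -0.e+00 -1.e+00] yax ang -4.16
```

Emit:
jog_arm:
  rows:
    - [[-0.4, 0, 0], [0, 0, 0], 1.0]
    - [[-0.5, 0, 0], [0, 0, 0], 1.0]
    - [[-0.5, 0, 0], [0, 0, 0], 1.0]
    - [[-0.5, 0, 0], [0, 0, 0], 1.0]
    - [[-0.5, 0, 0], [0, 0, 0], 1.0]
    - [[-0.5, 0, 0], [0, 0, 0], 1.0]
    - [[-0.5, 0, 0], [0, 0, 0], 1.0]
    - [[-0.5, 0, 0], [0, 0, 0], 1.0]
    - [[-0.5, 0, 0], [0, 0, 0], 1.0]
    - [[-0.5, 0, 0], [0, 0, 0], 1.0]
    - [[-1, 0, 0], [0, 0, 0], 1.0]
    - [[-1, 0, 0], [0, 0, 0], 1.0]
    - [[-1, 0, 0], [0, 0, 0], 1.0]
    - [[-1, 0, 0], [0, 0, 0], 1.0]

```text
clock: 40.22
eef_pos: [0.4725, -0.1407, 0.2274]
eef_rot: [1.568, 1.57, -0.076]
force: [-0.0, 0.4, -2.5]
grip_width: 0.0081
```

Run:
```python
from h import *
go([.545,.165,.21],2.4-90)
go([.545,.165,.21],2.4)
im=capture('side')[:,:,::-1]; cv2.imwrite('pics/side9.png',im)
crop('pics/side9.png','pics/side9c.png',170,120,350,280,4)
```

```text
t 40.22 p [ 0.4725 -0.1407  0.2274] F [-0.04  0.44 -2.53] T [-0.004 -0.076  0.011] w 0.0081 q [-0.43  0.17  0.66  2.06 -0.13  0.95  0.23]
xax [ 4.e-04 -0.e+00 -1.e+00] yax ang -4.16
shift tool cm [  1.74   5.01 -31.02]
rotvec tool deg [ 8.344e+01 -2.000e-02 -2.000e-02]
rotvec tool deg [-9.656e+01  2.000e-02 -2.000e-02]
t 40.22 p [ 0.4725 -0.1407  0.2274] F [-0.04  0.44 -2.53] T [-0.004 -0.076  0.011] w 0.0081 q [-0.43  0.17  0.66  2.06 -0.13  0.95  0.23]
xax [ 4.e-04 -0.e+00 -1.e+00] yax ang -4.16
shift tool cm [  1.74   5.01 -31.02]
rotvec tool deg [-6.56  0.   -0.02]
rotvec tool deg [ 1.7344e+02 -3.0000e-02 -0.0000e+00]
```

View pics/side9c.png

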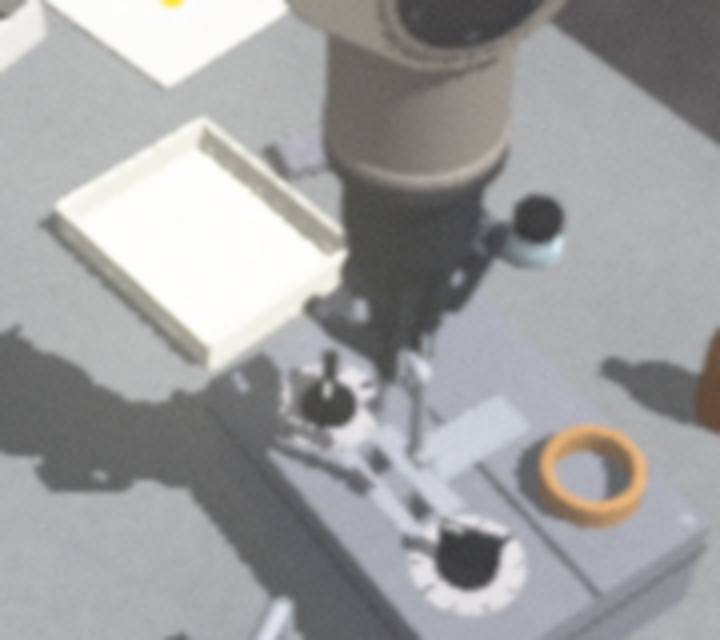

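Emit:
jog_arm:
  rows:
    - [[0, 0.36, -2.2], [0, 0, 0], 1.0]
    - [[0, 0.36, -2.2], [0, 0, 0], 1.0]
    - [[0, 0.36, -2.2], [0, 0, 0], 1.0]
    - [[0, 0.36, -2.2], [0, 0, 0], 1.0]
    - [[0, 0.36, -2.2], [0, 0, 0], 1.0]
    - [[0, 0.36, -2.2], [0, 0, 0], 1.0]
    - [[0, 0.36, -2.2], [0, 0, 0], 1.0]
    - [[0, 0.36, -2.2], [0, 0, 0], 1.0]
    - [[0, 0.36, -2.2], [0, 0, 0], 1.0]
    - [[0, 0.36, -2.2], [0, 0, 0], 1.0]
    - [[0, 0.36, -2.2], [0, 0, 0], 1.0]
    - [[0, 0.36, -2.2], [0, 0, 0], 1.0]
    - [[0, 0.36, -2.2], [0, 0, 0], 1.0]
    - [[0, 0.33, -2.42], [0, 0, 0], 1.0]
    - [[0, 0, 0], [0, 0, 0], 1.0]

```text
clock: 41.52
eef_pos: [0.5452, 0.1703, 0.2261]
eef_rot: [2.997, 1.57, 1.359]
force: [-1.1, 0.7, -1.2]
grip_width: 0.008
```

Emit:
jog_arm:
  rows:
    - [[0, 0, 0], [6, 0, 0], 1.0]
    - [[0, 0, 0], [6, 0, 0], 1.0]
    - [[0, 0, 0], [6, 0, 0], 1.0]
    - [[0, 0, 0], [6, 0, 0], 1.0]
    - [[0, 0, 0], [6, 0, 0], 1.0]
    - [[0, 0, 0], [6, 0, 0], 1.0]
    - [[0, 0, 0], [6, 0, 0], 1.0]
    - [[0, 0, 0], [6, 0, 0], 1.0]
    - [[0, 0, 0], [6, 0, 0], 1.0]
    - [[0, 0, 0], [6, 0, 0], 1.0]
    - [[0, 0, 0], [6, 0, 0], 1.0]
    - [[0, 0, 0], [6, 0, 0], 1.0]
    - [[0, 0, 0], [6, 0, 0], 1.0]
    - [[0, 0, 0], [5.4, 0, 0], 1.0]
    - [[0, 0, 0], [0, 0, 0], 1.0]

```text
clock: 42.77
eef_pos: [0.5448, 0.1652, 0.2262]
eef_rot: [1.138, 1.571, -1.966]
force: [-0.7, -0.5, -1.5]
grip_width: 0.008
```

Run:
```python
from h import *
go([.545,.165,.21],2.4-90)
for n in('side','top'): cv2.imwrite(f'pics/{n}10.png',capture(n)[:,:,::-1])
crop('pics/side10.png','pics/side10c.png',150,80,290,230,5)
```

```text
t 42.77 p [0.5448 0.1652 0.2262] F [-0.68 -0.5  -1.54] T [ 0.027  0.019 -0.006] w 0.008 q [-1.04  0.36  0.8   1.91 -0.3   1.   -1.64]
xax [-1.e-04 -2.e-04 -1.e+00] yax ang -87.81
shift tool cm [ 1.62  0.02 -0.02]
rotvec tool deg [-0.21  0.   -0.01]
rotvec tool deg [ 1.7979e+02 -1.0000e-02 -1.0000e-02]
```

View pics/side10c.png

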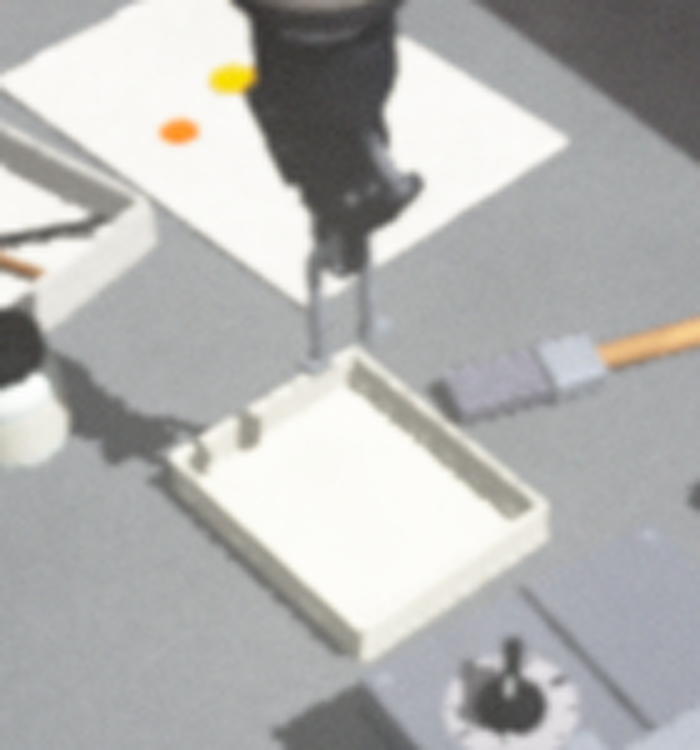

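Emit:
jog_arm:
  rows:
    - [[1.3, 0, 0], [0, 0, 0], 1.0]
    - [[1.3, 0, 0], [0, 0, 0], 1.0]
    - [[1.3, 0, 0], [0, 0, 0], 1.0]
    - [[1.3, 0, 0], [0, 0, 0], 1.0]
    - [[1.3, 0, 0], [0, 0, 0], 1.0]
    - [[1.3, 0, 0], [0, 0, 0], 1.0]
    - [[1.3, 0, 0], [0, 0, 0], 1.0]
    - [[1.3, 0, 0], [0, 0, 0], 1.0]
    - [[1.3, 0, 0], [0, 0, 0], 1.0]
    - [[1.0, 0, 0], [0, 0, 0], 1.0]
    - [[0, 0, 0], [0, 0, 0], 1.0]

```text
clock: 43.78
eef_pos: [0.544, 0.1647, 0.097]
eef_rot: [0.492, 1.568, -2.607]
force: [-0.6, -0.1, -2.0]
grip_width: 0.0077
```

Run:
```python
from h import *
stat()
cv2.imwrite('pics/side11.png',capture('side')[:,:,::-1])
crop('pics/side11.png','pics/side11c.png',170,120,270,220,6)
```

```text
t 43.78 p [0.544  0.1647 0.097 ] F [-0.65 -0.13 -2.05] T [-0.01   0.035 -0.004] w 0.0077 q [-0.92  0.53  0.67  2.   -0.47  0.77 -1.5 ]
xax [-0.0023 -0.0014 -1.    ] yax ang -87.56
```

View pics/side11c.png

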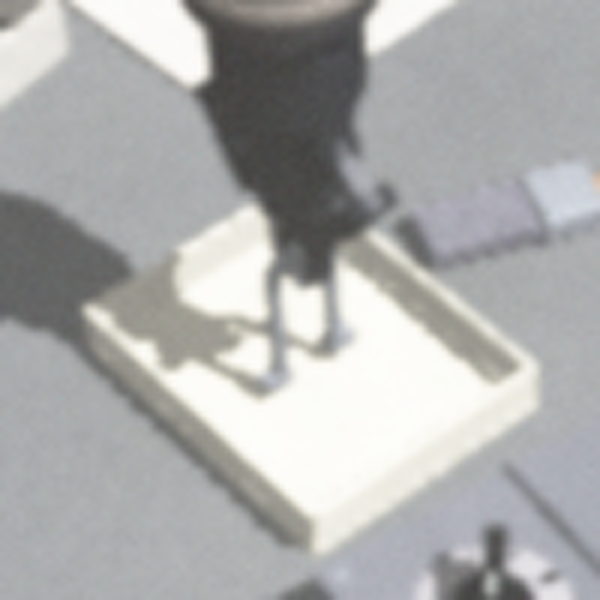

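Near the middle of the tray. Lower slowly to contact.

Emit:
jog_arm:
  rows:
    - [[0.2, 0, 0], [0, 0, 0], 1.0]
    - [[0.2, 0, 0], [0, 0, 0], 1.0]
    - [[0.2, 0, 0], [0, 0, 0], 1.0]
    - [[0.1, 0, 0], [0, 0, 0], 1.0]
    - [[0, 0, 0], [0, 0, 0], 1.0]

```text
clock: 44.25
eef_pos: [0.5449, 0.1652, 0.0922]
eef_rot: [-2.182, 1.571, 1.002]
force: [0.2, 0.2, -0.5]
grip_width: 0.0077
```

Emit:
jog_arm:
  rows:
    - [[0.1, 0, 0], [0, 0, 0], 1.0]
    - [[0, 0, 0], [0, 0, 0], 1.0]

```text
clock: 44.42
eef_pos: [0.5449, 0.1651, 0.0911]
eef_rot: [-0.513, 1.571, 2.672]
force: [-0.6, 0.4, -1.5]
grip_width: 0.0078
```

Emit:
jog_arm:
  rows:
    - [[0.05, 0, 0], [0, 0, 0], 1.0]
    - [[0, 0, 0], [0, 0, 0], 1.0]

```text
clock: 44.58
eef_pos: [0.5449, 0.1651, 0.0906]
eef_rot: [0.525, 1.571, -2.574]
force: [0.0, 0.9, -1.9]
grip_width: 0.0082
```

Emit:
jog_arm:
  rows:
    - [[0.1, 0, 0], [0, 0, 0], 1.0]
    - [[0, 0, 0], [0, 0, 0], 1.0]

```text
clock: 44.75
eef_pos: [0.5449, 0.1651, 0.0895]
eef_rot: [0.35, 1.571, -2.749]
force: [0.2, -0.0, -2.8]
grip_width: 0.0078
```

Emit:
jog_arm:
  rows:
    - [[0.1, 0, 0], [0, 0, 0], 1.0]
    - [[0, 0, 0], [0, 0, 0], 1.0]

```text
clock: 44.92
eef_pos: [0.5448, 0.1651, 0.0884]
eef_rot: [0.437, 1.571, -2.662]
force: [0.2, -0.7, -2.0]
grip_width: 0.0077
```

Emit:
jog_arm:
  rows:
    - [[0.05, 0, 0], [0, 0, 0], 1.0]
    - [[0, 0, 0], [0, 0, 0], 1.0]

```text
clock: 45.08
eef_pos: [0.5448, 0.1651, 0.088]
eef_rot: [0.404, 1.571, -2.695]
force: [0.7, 0.4, -2.3]
grip_width: 0.0078
```

Emit:
jog_arm:
  rows:
    - [[0.05, 0, 0], [0, 0, 0], 1.0]
    - [[0, 0, 0], [0, 0, 0], 1.0]

```text
clock: 45.25
eef_pos: [0.5449, 0.1651, 0.0876]
eef_rot: [-2.48, 1.571, 0.704]
force: [-0.4, 0.2, -0.9]
grip_width: 0.0075
```

Emit:
jog_arm:
  rows:
    - [[0.05, 0, 0], [0, 0, 0], 1.0]
    - [[0, 0, 0], [0, 0, 0], 1.0]

```text
clock: 45.42
eef_pos: [0.5451, 0.1651, 0.0875]
eef_rot: [-2.072, 1.57, 1.112]
force: [-2.6, -0.5, 8.2]
grip_width: 0.0079
```

Emit:
jog_arm:
  rows:
    - [[0.05, 0, 0], [0, 0, 0], 1.0]
    - [[0, 0, 0], [0, 0, 0], 1.0]

```text
clock: 45.58
eef_pos: [0.5453, 0.1652, 0.0875]
eef_rot: [-2.06, 1.57, 1.124]
force: [-5.5, -1.0, 17.1]
grip_width: 0.0075
```

Emit:
jog_arm:
  rows:
    - [[-0.07, 0, 0], [0, 0, 0], 1.0]
    - [[0, 0, 0], [0, 0, 0], 1.0]
    - [[0, 0, 0], [0, 0, 0], 1.0]

```text
clock: 45.83
eef_pos: [0.5451, 0.1651, 0.0875]
eef_rot: [-2.614, 1.57, 0.57]
force: [-1.4, -0.2, 5.2]
grip_width: 0.0076
```

Emit:
jog_arm:
  rows:
    - [[0, 0, 0], [0, 0, 0], 0.92]
    - [[0, 0, 0], [0, 0, 0], 0.89]
    - [[0, 0, 0], [0, 0, 0], 0.86]
    - [[0, 0, 0], [0, 0, 0], 0.82]
    - [[0, 0, 0], [0, 0, 0], 0.76]
    - [[0, 0, 0], [0, 0, 0], 0.7]
    - [[0, 0, 0], [0, 0, 0], 0.6]
    - [[0, 0, 0], [0, 0, 0], 0.5]
    - [[0, 0, 0], [0, 0, 0], 0.5]

```text
clock: 46.58
eef_pos: [0.5449, 0.1651, 0.0873]
eef_rot: [0.567, 1.571, -2.532]
force: [0.4, -0.3, 0.3]
grip_width: 0.0429
```

Run:
```python
from h import *
stat()
cv2.imwrite('pics/side12.png',capture('side')[:,:,::-1])
crop('pics/side12.png','pics/side12c.png',170,120,270,220,6)
```

```text
t 46.58 p [0.5449 0.1651 0.0873] F [ 0.41 -0.33  0.29] T [ 0.038 -0.049 -0.004] w 0.0429 q [-0.91  0.55  0.66  2.01 -0.48  0.75 -1.49]
xax [-1.e-04 -1.e-04 -1.e+00] yax ang -87.55
```

View pics/side12c.png

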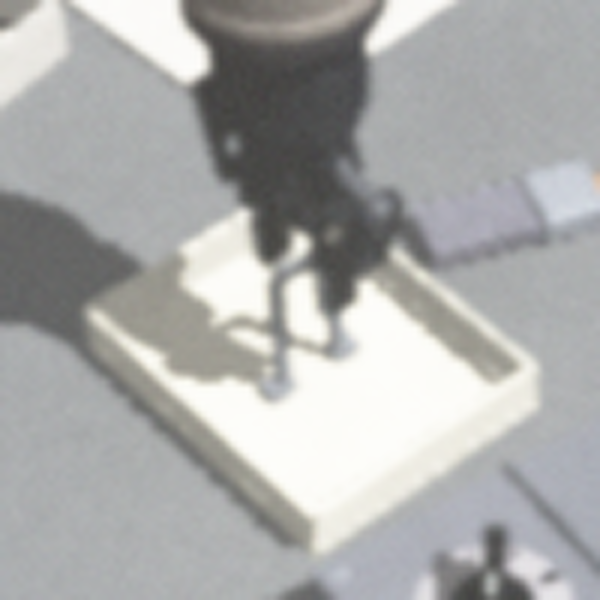

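Stands upright, released. Lift straight away.

Emit:
jog_arm:
  rows:
    - [[-0.5, 0, 0], [0, 0, 0], 0.5]
    - [[-1, 0, 0], [0, 0, 0], 0.5]
    - [[-1.5, 0, 0], [0, 0, 0], 0.5]
    - [[-1.5, 0, 0], [0, 0, 0], 0.5]
    - [[-1.5, 0, 0], [0, 0, 0], 0.5]
    - [[-1.5, 0, 0], [0, 0, 0], 0.5]
    - [[-1.5, 0, 0], [0, 0, 0], 0.5]
    - [[-1.5, 0, 0], [0, 0, 0], 0.5]
    - [[-1, 0, 0], [0, 0, 0], 0.5]
    - [[0, 0, 0], [0, 0, 0], 0.5]
    - [[0, 0, 0], [0, 0, 0], 0.5]

```text
clock: 47.55
eef_pos: [0.545, 0.1653, 0.2028]
eef_rot: [-2.348, 1.57, 0.837]
force: [0.2, 1.0, 0.0]
grip_width: 0.0425
```

Run:
```python
from h import *
stat()
for n in('side','top'): cv2.imwrite(f'pics/{n}13.png',capture(n)[:,:,::-1])
crop('pics/side13.png','pics/side13c.png',170,110,330,270,4)
crop('pics/top13.png','pics/top13c.png',145,110,365,270,3)
```

```text
t 47.55 p [0.545  0.1653 0.2028] F [0.18 0.98 0.03] T [-0.023 -0.017 -0.006] w 0.0425 q [-1.03  0.39  0.78  1.93 -0.33  0.96 -1.61]
xax [ 7.e-04  8.e-04 -1.e+00] yax ang -87.54
```

View pics/side13c.png

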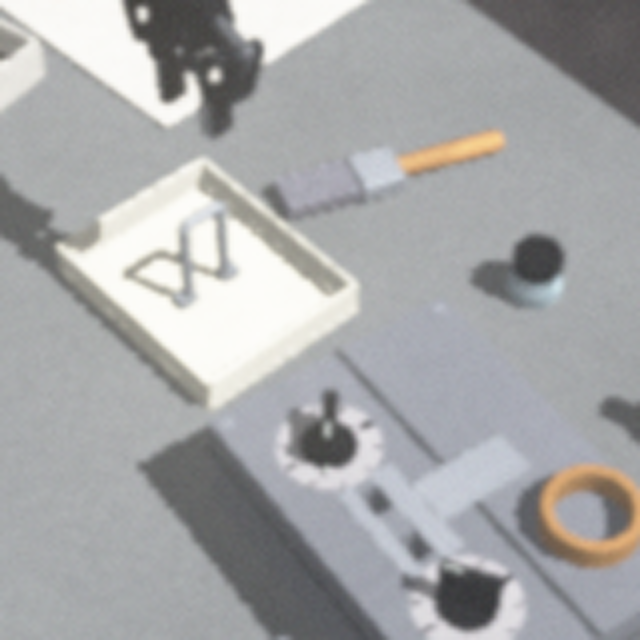

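View pics/top13c.png

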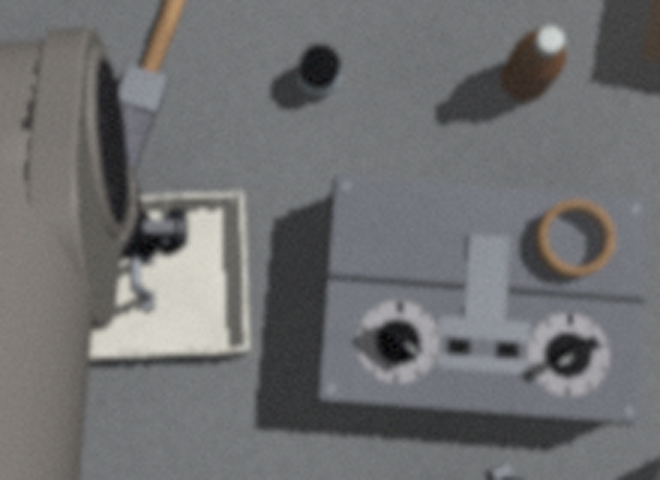

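```bash
python3 -c "
from workcell import *
print(close_job())"
```

```text
the job is handed in; nothing more can be done
None
```

I turned both dials until they caught, drew the shackle out and stood it upright near the middle of the white tray. I let go of it there and handed the job in at about 47.6 s of the 72 s. The hand-in reports no verdict.

- **Dials:** the left caught at about 129° and the right at about 235°; 3 is at 108° and 7 at 252°. I backed each off 1 to 1.5° before letting go. Both catches sit at the far edge of the stated ±0.3 rad range. They are still inside the 0.45 rad limit, with only about 0.1 rad to spare on the left.
- **Force on the dials:** the highest wrist torque I read was about 0.13 N m, against the 0.2 N m limit. Single torque readings were noisy, by about ±0.04 N m. I took each catch as real because the load stayed after stopping and rose with further small turns.
- **Shackle:** it came out with only its own weight on the wrist. I pressed it onto the tray floor with up to 17 N while still holding it, then eased to about 5 N before opening. I used the shackle standing in the box, as the text describes; the loose one on the table in front of the box I left alone.
- **Last pictures:** the shackle stands upright in a level tray with the gripper clear and about zero force on the wrist. Both pockets are empty. The tape, brush, small jar and oil bottle look unmoved. The palette knife, paint jar and tin are not in those last pictures.
- **One disagreement:** positions from the cameras were about 2 mm off in y from where the gripped dials actually sat. I corrected for this when gripping the shackle and placing it in the tray.

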